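# Charge the polisher with a scoop of ceramic stones

## Task

Take the scoop by its handle, scoop up at least three of the ceramic polishing stones from the stock tray, and tip them into the bowl of the polisher. Spill none (any not taken stay in the tray) and touch the stones only with the scoop, never with the gripper. Then put the scoop back, standing flat on the middle of its black rubber pad, let go, and leave the other things on the bench undisturbed.

Things in the scene. Friction and masses are not known exactly. Their poses are not given: they have to be found in the camera images.
- scoop: aluminium hand scoop, 0.16 to 0.26 kg, pan 90 long x 92 wide, sheet 2.5 thick. Origin: centre of the pan's flat underside; x points to the open front lip, y across, z up. Back wall 42 high at x = -45; side walls step down from 38 high (rear half) to 24, then 10 at the lip. It starts standing flat on the pad, lip roughly towards the robot (within 0.55 rad)
- scoop_lip (a point): middle of the scoop's front lip, at its underside: (+45, 0, 0) mm in the scoop's frame
- scoop_grip (a point): middle of the scoop's wooden handle, in the scoop's frame at (-78, 0, +84) mm. The handle rises backwards from the top of the back wall, 52 degrees above level, 112 long, 24 wide across y with flat sides, 28 deep; grip it across its width, from above. Its top end is about 137 mm above the underside
- scoop_pan (a point): point inside the scoop's pan, 18 mm above its underside centre
- pad: flat black rubber pad lying on the bench, fixed, 240 (x) x 150 (y) x 4 mm; origin at the centre of its underside
- tray: grey plastic open stock tray, fixed, left or right of the pad. Origin: under the inner floor's centre, z up. Inner floor 210 (x) x 120 (y), 5 mm above the bench; walls 4 thick. Sides (inner faces y = +-60, tops 55 above the bench) and +x end (inner face x = +105, top 45) are upright, the -x end is a ramp. The stones start in its -x half (x below -30); the rest is free
- tray_ramp (a point): middle of the foot of the tray's ramp, on the inner floor at x = -105: from there the tray's -x end rises outwards at 45 degrees to x = -155, 55 above the bench. This end faces roughly towards the robot (within 0.3 rad)
- polisher: vibrating polisher, fixed: grey round motor base with a white round bowl on top, open upwards. Origin: centre of its underside, z up. Rim 123 mm above the bench, 180 mm outer diameter, wall 5. It stands on the other side of the pad from the tray
- bowl_floor (a point): centre of the polisher bowl's inner floor, 64 mm above the bench; the bowl is 59 deep, inner radius 71 at the floor, 85 at the rim, with a small centre cone 32 wide and 22 high
- stone0: white ceramic polishing stone, a barrel with bevelled ends, 28 diameter x 30 long, about 40 g; origin at its centre, z along its axis
- stone1: white ceramic polishing stone, a barrel with bevelled ends, 28 diameter x 30 long, about 40 g; origin at its centre, z along its axis
- stone2: white ceramic polishing stone, a barrel with bevelled ends, 28 diameter x 30 long, about 40 g; origin at its centre, z along its axis
- stone3: white ceramic polishing stone, a barrel with bevelled ends, 28 diameter x 30 long, about 40 g; origin at its centre, z along its axis
- stone4: white ceramic polishing stone, a barrel with bevelled ends, 28 diameter x 30 long, about 40 g; origin at its centre, z along its axis
- mallet: mallet lying on the left of the bench, 240 long, bystander; origin under its middle
- brush: bench brush lying on the right, 170 long, bystander; origin under its middle
- bottle: closed bottle standing on the left of the bench, 48 diameter, 100 tall, bystander; origin at its foot
- vase: small blue vase with ceramic flowers on the left, 72 diameter, 165 tall, bystander; origin at its foot
- mug: white mug on the right, 76 diameter, 85 tall, bystander; origin at its foot
Mind the look-alikes: they are no part of the job. Leave any green or yellow look-alike of the scoop alone.

How it is judged (in metres and radians):
On the way, in this order (a step that is already met when the one before it is completed fails the run):
1. at least three stones lie in the scoop's pan, with the scoop lifted clear of the tray (height (world z) of scoop_pan above 0.075 m and (distance between each of stone0, stone1, stone2 and scoop_pan below 0.06 m or distance between each of stone0, stone1, stone3 and scoop_pan below 0.06 m or distance between each of stone0, stone1, stone4 and scoop_pan below 0.06 m or distance between each of stone0, stone2, stone3 and scoop_pan below 0.06 m or distance between each of stone0, stone2, stone4 and scoop_pan below 0.06 m or distance between each of stone0, stone3, stone4 and scoop_pan below 0.06 m or distance between each of stone1, stone2, stone3 and scoop_pan below 0.06 m or distance between each of stone1, stone2, stone4 and scoop_pan below 0.06 m or distance between each of stone1, stone3, stone4 and scoop_pan below 0.06 m or distance between each of stone2, stone3, stone4 and scoop_pan below 0.06 m)), for 0.2 s.
2. at least three stones are in the polisher's bowl ((((horizontal distance between stone0 and bowl_floor below 0.085 m and z of stone0 in the frame of bowl_floor between 0 and 0.065 m) and (horizontal distance between stone1 and bowl_floor below 0.085 m and z of stone1 in the frame of bowl_floor between 0 and 0.065 m) and (horizontal distance between stone2 and bowl_floor below 0.085 m and z of stone2 in the frame of bowl_floor between 0 and 0.065 m)) or ((horizontal distance between stone0 and bowl_floor below 0.085 m and z of stone0 in the frame of bowl_floor between 0 and 0.065 m) and (horizontal distance between stone1 and bowl_floor below 0.085 m and z of stone1 in the frame of bowl_floor between 0 and 0.065 m) and (horizontal distance between stone3 and bowl_floor below 0.085 m and z of stone3 in the frame of bowl_floor between 0 and 0.065 m)) or ((horizontal distance between stone0 and bowl_floor below 0.085 m and z of stone0 in the frame of bowl_floor between 0 and 0.065 m) and (horizontal distance between stone1 and bowl_floor below 0.085 m and z of stone1 in the frame of bowl_floor between 0 and 0.065 m) and (horizontal distance between stone4 and bowl_floor below 0.085 m and z of stone4 in the frame of bowl_floor between 0 and 0.065 m)) or ((horizontal distance between stone0 and bowl_floor below 0.085 m and z of stone0 in the frame of bowl_floor between 0 and 0.065 m) and (horizontal distance between stone2 and bowl_floor below 0.085 m and z of stone2 in the frame of bowl_floor between 0 and 0.065 m) and (horizontal distance between stone3 and bowl_floor below 0.085 m and z of stone3 in the frame of bowl_floor between 0 and 0.065 m)) or ((horizontal distance between stone0 and bowl_floor below 0.085 m and z of stone0 in the frame of bowl_floor between 0 and 0.065 m) and (horizontal distance between stone2 and bowl_floor below 0.085 m and z of stone2 in the frame of bowl_floor between 0 and 0.065 m) and (horizontal distance between stone4 and bowl_floor below 0.085 m and z of stone4 in the frame of bowl_floor between 0 and 0.065 m)) or ((horizontal distance between stone0 and bowl_floor below 0.085 m and z of stone0 in the frame of bowl_floor between 0 and 0.065 m) and (horizontal distance between stone3 and bowl_floor below 0.085 m and z of stone3 in the frame of bowl_floor between 0 and 0.065 m) and (horizontal distance between stone4 and bowl_floor below 0.085 m and z of stone4 in the frame of bowl_floor between 0 and 0.065 m)) or ((horizontal distance between stone1 and bowl_floor below 0.085 m and z of stone1 in the frame of bowl_floor between 0 and 0.065 m) and (horizontal distance between stone2 and bowl_floor below 0.085 m and z of stone2 in the frame of bowl_floor between 0 and 0.065 m) and (horizontal distance between stone3 and bowl_floor below 0.085 m and z of stone3 in the frame of bowl_floor between 0 and 0.065 m)) or ((horizontal distance between stone1 and bowl_floor below 0.085 m and z of stone1 in the frame of bowl_floor between 0 and 0.065 m) and (horizontal distance between stone2 and bowl_floor below 0.085 m and z of stone2 in the frame of bowl_floor between 0 and 0.065 m) and (horizontal distance between stone4 and bowl_floor below 0.085 m and z of stone4 in the frame of bowl_floor between 0 and 0.065 m)) or ((horizontal distance between stone1 and bowl_floor below 0.085 m and z of stone1 in the frame of bowl_floor between 0 and 0.065 m) and (horizontal distance between stone3 and bowl_floor below 0.085 m and z of stone3 in the frame of bowl_floor between 0 and 0.065 m) and (horizontal distance between stone4 and bowl_floor below 0.085 m and z of stone4 in the frame of bowl_floor between 0 and 0.065 m)) or ((horizontal distance between stone2 and bowl_floor below 0.085 m and z of stone2 in the frame of bowl_floor between 0 and 0.065 m) and (horizontal distance between stone3 and bowl_floor below 0.085 m and z of stone3 in the frame of bowl_floor between 0 and 0.065 m) and (horizontal distance between stone4 and bowl_floor below 0.085 m and z of stone4 in the frame of bowl_floor between 0 and 0.065 m)))), for 0.2 s.
At the end, for the whole second after the job is handed in: At least three stones lie in the polisher's bowl and every other stone is in the bowl or in the tray, all at rest; the scoop stands flat (within 0.08 rad) on the pad, its pan's centre within 70 mm (along x) and 50 mm (along y) of the pad's centre, released and at rest ((((horizontal distance between stone0 and bowl_floor below 0.085 m and z of stone0 in the frame of bowl_floor between 0 and 0.065 m) and (horizontal distance between stone1 and bowl_floor below 0.085 m and z of stone1 in the frame of bowl_floor between 0 and 0.065 m) and (horizontal distance between stone2 and bowl_floor below 0.085 m and z of stone2 in the frame of bowl_floor between 0 and 0.065 m)) or ((horizontal distance between stone0 and bowl_floor below 0.085 m and z of stone0 in the frame of bowl_floor between 0 and 0.065 m) and (horizontal distance between stone1 and bowl_floor below 0.085 m and z of stone1 in the frame of bowl_floor between 0 and 0.065 m) and (horizontal distance between stone3 and bowl_floor below 0.085 m and z of stone3 in the frame of bowl_floor between 0 and 0.065 m)) or ((horizontal distance between stone0 and bowl_floor below 0.085 m and z of stone0 in the frame of bowl_floor between 0 and 0.065 m) and (horizontal distance between stone1 and bowl_floor below 0.085 m and z of stone1 in the frame of bowl_floor between 0 and 0.065 m) and (horizontal distance between stone4 and bowl_floor below 0.085 m and z of stone4 in the frame of bowl_floor between 0 and 0.065 m)) or ((horizontal distance between stone0 and bowl_floor below 0.085 m and z of stone0 in the frame of bowl_floor between 0 and 0.065 m) and (horizontal distance between stone2 and bowl_floor below 0.085 m and z of stone2 in the frame of bowl_floor between 0 and 0.065 m) and (horizontal distance between stone3 and bowl_floor below 0.085 m and z of stone3 in the frame of bowl_floor between 0 and 0.065 m)) or ((horizontal distance between stone0 and bowl_floor below 0.085 m and z of stone0 in the frame of bowl_floor between 0 and 0.065 m) and (horizontal distance between stone2 and bowl_floor below 0.085 m and z of stone2 in the frame of bowl_floor between 0 and 0.065 m) and (horizontal distance between stone4 and bowl_floor below 0.085 m and z of stone4 in the frame of bowl_floor between 0 and 0.065 m)) or ((horizontal distance between stone0 and bowl_floor below 0.085 m and z of stone0 in the frame of bowl_floor between 0 and 0.065 m) and (horizontal distance between stone3 and bowl_floor below 0.085 m and z of stone3 in the frame of bowl_floor between 0 and 0.065 m) and (horizontal distance between stone4 and bowl_floor below 0.085 m and z of stone4 in the frame of bowl_floor between 0 and 0.065 m)) or ((horizontal distance between stone1 and bowl_floor below 0.085 m and z of stone1 in the frame of bowl_floor between 0 and 0.065 m) and (horizontal distance between stone2 and bowl_floor below 0.085 m and z of stone2 in the frame of bowl_floor between 0 and 0.065 m) and (horizontal distance between stone3 and bowl_floor below 0.085 m and z of stone3 in the frame of bowl_floor between 0 and 0.065 m)) or ((horizontal distance between stone1 and bowl_floor below 0.085 m and z of stone1 in the frame of bowl_floor between 0 and 0.065 m) and (horizontal distance between stone2 and bowl_floor below 0.085 m and z of stone2 in the frame of bowl_floor between 0 and 0.065 m) and (horizontal distance between stone4 and bowl_floor below 0.085 m and z of stone4 in the frame of bowl_floor between 0 and 0.065 m)) or ((horizontal distance between stone1 and bowl_floor below 0.085 m and z of stone1 in the frame of bowl_floor between 0 and 0.065 m) and (horizontal distance between stone3 and bowl_floor below 0.085 m and z of stone3 in the frame of bowl_floor between 0 and 0.065 m) and (horizontal distance between stone4 and bowl_floor below 0.085 m and z of stone4 in the frame of bowl_floor between 0 and 0.065 m)) or ((horizontal distance between stone2 and bowl_floor below 0.085 m and z of stone2 in the frame of bowl_floor between 0 and 0.065 m) and (horizontal distance between stone3 and bowl_floor below 0.085 m and z of stone3 in the frame of bowl_floor between 0 and 0.065 m) and (horizontal distance between stone4 and bowl_floor below 0.085 m and z of stone4 in the frame of bowl_floor between 0 and 0.065 m))) and ((horizontal distance between stone0 and bowl_floor below 0.085 m and z of stone0 in the frame of bowl_floor between 0 and 0.065 m) or (x of stone0 in the frame of tray between -0.157 and 0.107 m and y of stone0 in the frame of tray between -0.062 and 0.062 m and height (world z) of stone0 below 0.07 m)) and ((horizontal distance between stone1 and bowl_floor below 0.085 m and z of stone1 in the frame of bowl_floor between 0 and 0.065 m) or (x of stone1 in the frame of tray between -0.157 and 0.107 m and y of stone1 in the frame of tray between -0.062 and 0.062 m and height (world z) of stone1 below 0.07 m)) and ((horizontal distance between stone2 and bowl_floor below 0.085 m and z of stone2 in the frame of bowl_floor between 0 and 0.065 m) or (x of stone2 in the frame of tray between -0.157 and 0.107 m and y of stone2 in the frame of tray between -0.062 and 0.062 m and height (world z) of stone2 below 0.07 m)) and ((horizontal distance between stone3 and bowl_floor below 0.085 m and z of stone3 in the frame of bowl_floor between 0 and 0.065 m) or (x of stone3 in the frame of tray between -0.157 and 0.107 m and y of stone3 in the frame of tray between -0.062 and 0.062 m and height (world z) of stone3 below 0.07 m)) and ((horizontal distance between stone4 and bowl_floor below 0.085 m and z of stone4 in the frame of bowl_floor between 0 and 0.065 m) or (x of stone4 in the frame of tray between -0.157 and 0.107 m and y of stone4 in the frame of tray between -0.062 and 0.062 m and height (world z) of stone4 below 0.07 m)) and linear speed of each of stone0, stone1, stone2, stone3, stone4 below 0.03 m/s and x of scoop in the frame of pad between -0.07 and 0.07 m and y of scoop in the frame of pad between -0.05 and 0.05 m and angle between scoop's own z axis and vertical below 0.08 rad and height (world z) of scoop below 0.01 m and linear speed of scoop below 0.02 m/s); the robot touches nothing.
It fails at once if the gripper's fingers touch a stone (contact force between the fingers and stone0 above 0.3 N or contact force between the fingers and stone1 above 0.3 N or contact force between the fingers and stone2 above 0.3 N or contact force between the fingers and stone3 above 0.3 N or contact force between the fingers and stone4 above 0.3 N).
It fails at once if a bystander (mallet, brush, bottle, vase, mug) is moved more than 20 mm (distance of any of mallet, brush, bottle, vase, mug from where it was at the start of the episode above 0.02 m).
It also fails if it takes over 67 s, if anything falls off the work surface, if the arm or the gripper's body presses on something with over 40 N, if the wrist force passes 120 N, or if a joint passes its speed limit or range.

## Robot

A 6-joint arm with a two-finger parallel gripper is mounted at the origin on the work surface. World frame = base frame: x ahead of the robot, y to its left, z up, the work surface at z = 0. Lengths are in m, angles in degrees, forces in N, time in s.
With the tool pointing down it reaches from about 0.275 to 0.75 m from the base axis. Payload 10.2 kg.
Tool frame: the origin (TCP) lies on the centre line of the jaws, within the pads' length; the fingertips stand 8 mm ahead of it and the grasp point (between the pads) lies 11 mm behind it; z points along the fingers, y is the direction in which the jaws open and shut (so a half turn about z gives the same grasp; the last joint's range is limited). The gripper opens to 88 mm and grips with 3 to 60 N. Pads are 18 mm wide; open, the fingers measure 123 mm over their backs; the gripper's body (75 mm by 187 mm) begins 45 mm behind the grasp point.
Start: joints at [60.596, 17.928, 85.812, -0, 76.261, -12.8], TCP at [0.15, 0.503, 0.247] pointing down, gripper open.
Joint ranges: [-168.41, 168.41], [-55.51, 124.54], [10.69, 146.95], [-70.63, 250.63], [1, 178], [-165.06, 165.06]. Speed limits (degrees/s): [136.94, 136.94, 172.46, 180, 180, 180].

## Interface

Orientations are given as a 3x3 rotation matrix whose columns are the frame's x, y, z axes.
In Python, from station import manip gives the robot as it stands.
- The arm moves only by the tool carry_out, never from a script. Its argument "targets" is text: rows parted by semicolons, each of 7 numbers parted by spaces: the shift along the tool's x, y, z in units of 0.05 m (1.0 is 0.05 m), then the turn, a rotation vector about the tool's x, y, z in units of 6 degrees (1.0 is 6 degrees), then the gripper's target within -1 to 1 (fully open at 1, half-way at 0, shut at -1). A call has 1 to 5 rows; each row shifts and turns the pose as measured when the row begins, along the tool's axes as they then stand; what a row does not reach is not made up. A row lasts 1/8 s, in which the tool goes at most 62.5 mm and 10.7 degrees, less where a joint would pass 70% of its speed; a pose out of reach is approached as far as the arm can. A call with a number of a shift or a turn outside -1 to 1 is refused whole. A call with a gripper value outside its range is refused whole. The fingers move at their own pace and stop on an object; the grip force is fixed at half the most. Time passes only in rows, so rows that do not move let the fingers close. It gives the time, the measured TCP pose, the force and the opening at its end, in the units of the state.
- manip.read_state(): the state, without advancing time (a new reading comes with each control period).
- manip.get_image(name): name is "scene" or "top"; returns (picture, depth): 400x640x3 uint8, red, green, blue; 400x640 float32, m along the optical axis (not along the pixel's ray), 0 where there is no reading.
- manip.get_calibration(name): a dict with "vertical_fov" (degrees; the focal length in pixels is half the picture's height over the tangent of half this angle, whatever the lens; pixels are square), "cx", "cy" (the principal point, pixels), "distortion" ([k1, k2, p1, p2, k3] as OpenCV has them; the pictures are not rectified), "R" (3x3) and "t" (3): a world point X has camera coordinates R X + t. Camera axes: x right, y down, z forward; pixel columns grow to the right and rows downward; lengths in m; the calibration is good to about 2 mm. A picture is of the moment at which its call begins. get_calibration takes no time and is no camera call.
- manip.finish_job(): hands the job in, once; it reports no verdict.
The state is a dict: "time": time; "qpos": joint angles; "joint_velocities": joint speeds; "effort": joint torques, N m; "eef_pos": TCP position; "ee_rot": TCP orientation; "ft_force": force on the tool from outside, world axes, zero at the start; "ft_torque": the same for the moment, N m; "grip_width": finger opening in m.
Only numpy, scipy, OpenCV 4.12 (cv2) and the standard library are available. Lean on these libraries where they do the work, as an engineer would, in place of code of your own. Each camera call takes 0.05 s, during which the arm holds its last target. There are 200 camera calls.

## Working session

There is one attempt and no reset: what is moved stays moved. The work goes in short steps, Python scripts to look and compute and a tool call to move; the robot and the scene stay as the last step left them, time stands still between calls to the robot, and variables do not carry over. Pictures are saved under pics/ and viewed, about 8 in all and at most 12, crops included, and the job is handed in when it is done.

Besides the shell and the picture viewer there is one more tool, called after "Request:" as a command line: name --argument value ..., lists and objects as JSON in quotes. carry_out: Moves the arm, as the interface text tells. Its arguments: {"type":"object","properties":{"targets":{"type":"string"}},"required":["targets"]}

```bash
ls; mkdir -p pics; cat > h.py <<'E'
import numpy as np, cv2
from station import manip
def K(c):
    f=200/np.tan(np.radians(c["vertical_fov"])/2)
    return np.array([[f,0,c["cx"]],[0,f,c["cy"]],[0,0,1.]])
def ray(name,uv):
    c=manip.get_calibration(name)
    p=cv2.undistortPoints(np.array(uv,float).reshape(-1,1,2),K(c),np.array(c["distortion"],float)).reshape(-1,2)
    return c,np.c_[p,np.ones(len(p))]
def px2w_depth(name,uv,d):
    c,r=ray(name,uv); R=np.array(c["R"]);t=np.array(c["t"])
    z=np.array([d[int(round(v)),int(round(u))] for u,v in uv])
    return (r*z[:,None]-t)@R
def px2w_z(name,uv,h):
    c,r=ray(name,uv); R=np.array(c["R"]);t=np.array(c["t"])
    o=-R.T@t; d=r@R
    return o+d*((h-o[2])/d[:,2])[:,None]
def w2px(name,X):
    c=manip.get_calibration(name)
    return cv2.projectPoints(np.array(X,float).reshape(-1,3),cv2.Rodrigues(np.array(c["R"]))[0],np.array(c["t"],float),K(c),np.array(c["distortion"],float))[0].reshape(-1,2)
def cloud(name,d):
    uv=np.stack(np.meshgrid(np.arange(640),np.arange(400)),-1).reshape(-1,2).astype(float)
    c,r=ray(name,uv); R=np.array(c["R"]);t=np.array(c["t"])
    return ((r*d.reshape(-1,1)-t)@R).reshape(400,640,3)
def save(fn,im,s=1.25): cv2.imwrite(fn,cv2.resize(im[:,:,::-1],None,fx=s,fy=s))
E
python3 - <<'E'
from h import *
for n in ("scene","top"):
    im,d=manip.get_image(n); save(f"pics/{n}0.png",im); np.savez(f"pics/{n}0.npz",im=im,d=d)
    c=manip.get_calibration(n); print(n,c)
print(manip.read_state())
E
```

```text
pics
scene {'vertical_fov': 44.828792791020035, 'cx': 316.51398504451066, 'cy': 192.99646984093658, 'distortion': array([0.05254661, 0.        , 0.        , 0.        , 0.        ]), 'R': array([[ 0.60033978,  0.79959016,  0.01573905],
       [ 0.54711987, -0.39626953, -0.73731289],
       [-0.58331123,  0.45124941, -0.67536804]]), 't': array([-0.27782769, -0.17162685,  1.66777613])}
top {'vertical_fov': 45.137969621666954, 'cx': 318.85907318786866, 'cy': 198.98324366897666, 'distortion': array([-0.03412131,  0.        ,  0.        ,  0.        ,  0.        ]), 'R': array([[ 0.0126443 , -0.99991917, -0.00133404],
       [-0.9952351 , -0.01245605, -0.09670546],
       [ 0.09668103,  0.00255046, -0.99531215]]), 't': array([0.02051781, 0.45483111, 1.39260334])}
{'time': 0.1, 'qpos': array([ 6.05977261e+01,  1.79559712e+01,  8.58504298e+01, -2.46391440e-03,
        7.62577244e+01, -1.27991588e+01]), 'joint_velocities': array([-0.00705509, -0.12061352, -0.1336215 , -0.04969314,  0.038187  ,
       -0.06063442]), 'effort': array([ 4.08823529e-03, -4.02813184e+01, -2.52646869e+01,  6.96564023e-02,
        3.41885048e-02, -3.73754335e-05]), 'eef_pos': array([0.14992482, 0.50292189, 0.24621558]), 'ee_rot': array([[-9.58309913e-01,  2.85730376e-01, -5.13065343e-04],
       [ 2.85730762e-01,  9.58309418e-01, -9.95546680e-04],
       [ 2.07217423e-04, -1.10064080e-03, -9.99999373e-01]]), 'ft_force': array([0.24367616, 0.53386751, 0.78851091]), 'ft_torque': array([0.03599547, 0.07656763, 0.00415717]), 'grip_width': 0.08793228347894619}
```

View pics/top0.png

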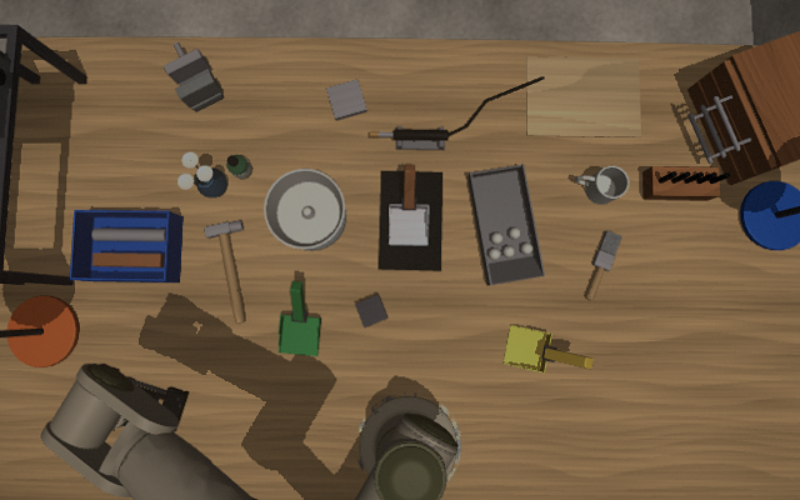

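View pics/scene0.png

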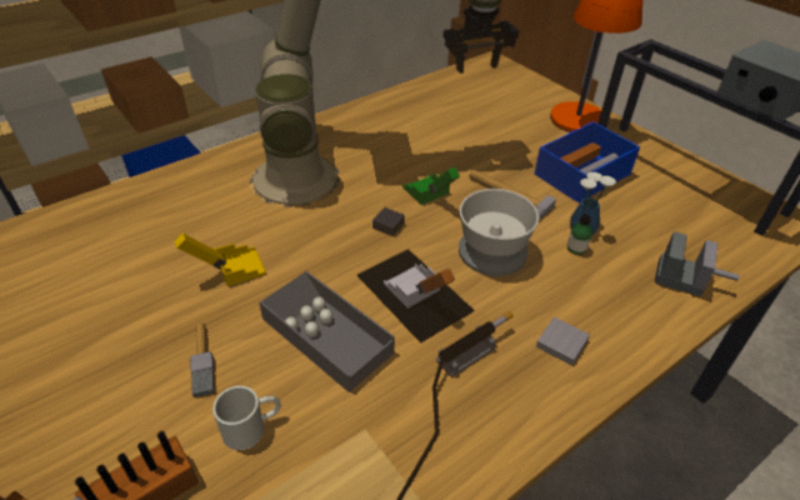

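The top view shows the scoop at about (408,215), lip down towards the robot. The tray is at (505,222) with its stones at the near end, the polisher at (306,210) and the pad at (410,220). Next I'll enlarge this area.

```bash
python3 - <<'E'
from h import *
z=np.load("pics/top0.npz"); im,d=z["im"],z["d"]
save("pics/crop1.png",im[125:232,205:440],3.4)
P=cloud("top",d); np.save("pics/Ptop.npy",P)
# heightmap-based measures
def reg(m): return P[m]
u,v=np.meshgrid(np.arange(640),np.arange(400))
# polisher rim
m=(P[...,2]>.115)&(P[...,2]<.13)&(u>205)&(u<285)&(v>130)&(v<205)
q=P[m]; A=np.c_[2*q[:,:2],np.ones(len(q))]; s=np.linalg.lstsq(A,(q[:,:2]**2).sum(1),rcond=None)[0]
print("rim",len(q),s[:2],np.sqrt(s[2]+s[0]**2+s[1]**2),q[:,2].mean())
# stones: bright in tray
hsv=cv2.cvtColor(im,cv2.COLOR_RGB2HSV)
m=((hsv[...,2]>150)&(hsv[...,1]<60)&(u>380)&(u<430)&(v>175)&(v<215)).astype(np.uint8)
n,l,st,c=cv2.connectedComponentsWithStats(m)
for i in range(1,n): print(st[i],c[i],P[l==i].mean(0), P[l==i][:,2].max())
print(w2px("top",[[.3,0,0],[.5,0,0]]), P[160:200:8,340,2])
E
```

```text
rim 455 [0.5316036  0.23524823] 0.08466303595362953 0.12169671465054792
[411 185   4   4  16] [412.5 186.5] [ 0.49328905 -0.24693611  0.03559455] 0.04425204944044658
[396 188   5   5  17] [398.         190.35294118] [ 0.48149615 -0.20455752  0.0349378 ] 0.03904994995269674
[420 197   5   5  19] [422.15789474 198.84210526] [ 0.45746355 -0.27505766  0.03501147] 0.04126162815893264
[406 199   4   5  17] [407.58823529 201.11764706] [ 0.45031373 -0.23252824  0.03448964] 0.038654525633813906
[394 201   5   5  19] [396.15789474 203.15789474] [ 0.4438275  -0.19895996  0.03558306] 0.039317737637572125
[[327.08471792 251.85390766]
 [327.82190212 184.69531343]] [0.00371825 0.0034609  0.00035319 0.01023992 0.00485647]
```

View pics/crop1.png

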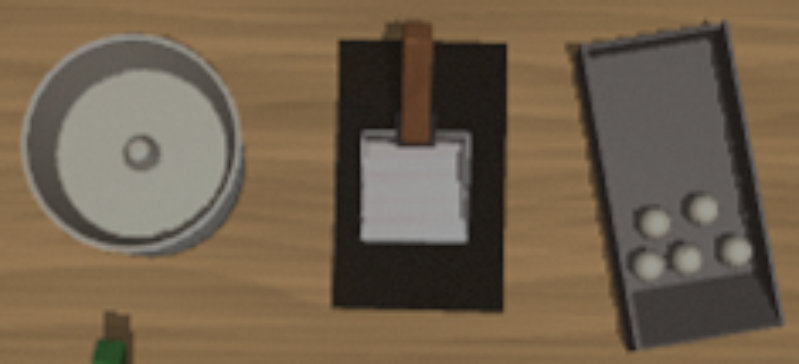

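```bash
python3 - <<'E'
from h import *
def o(L): return [((x+.5)/3.4-.5+205,(y+.5)/3.4-.5+125) for x,y in L]
def show(n,L,h): 
    r=px2w_z("top",o(L),h); print(n,np.round(r[:,:2],4).tolist()); return r
p=show("pad",[(341,40),(507,43),(332,308),(503,312)],.004); print(p.mean(0))
t=show("tray side tops outer: farL,farR,nearL,nearR",[(578,47),(728,24),(632,348),(782,322)],.055)
f=t[:2].mean(0);n=t[2:].mean(0);print(f,n,np.linalg.norm(f-n),np.degrees(np.arctan2(*(f-n)[1::-1])))
foot=show("rampfoot L,R",[(636,289),(756,272)],.005);print(foot.mean(0),np.degrees(np.arctan2(*(foot[0]-foot[1])[1::-1])))
s=show("lip L,R",[(361,241),(468,243)],.012);print(s.mean(0),np.linalg.norm(s[0]-s[1]))
s=show("back wall top L,R",[(360,130),(470,130)],.044)
s=show("handle top end L,R",[(401,24),(433,24)],.135)
print(s.mean(0))
# pointcloud of handle
z=np.load("pics/top0.npz"); P=np.load("pics/Ptop.npy");hsv=cv2.cvtColor(z["im"],cv2.COLOR_RGB2HSV)
q=P[133:166,322:334]; m=(hsv[133:166,322:334,1]>90)&(q[...,2]>.05); q=q[m]
c=q.mean(0);w,V=np.linalg.eigh(np.cov((q-c).T));print(len(q),c,V[:,2],np.degrees(np.arcsin(abs(V[2,2]))), q.min(0),q.max(0))
E
```

```text
pad [[0.6455, 0.0707], [0.6446, -0.0767], [0.4072, 0.0748], [0.4056, -0.0745]]
[ 0.5257116  -0.00139934  0.004     ]
tray side tops outer: farL,farR,nearL,nearR [[0.6302, -0.1339], [0.6521, -0.2627], [0.3735, -0.1796], [0.3969, -0.3062]]
[ 0.64114917 -0.19827863  0.055     ] [ 0.38518215 -0.24290052  0.055     ] 0.2598273101260715 9.888811142679815
rampfoot L,R [[0.4271, -0.1905], [0.4433, -0.2958]]
[ 0.43518094 -0.24314468  0.005     ] 98.75633169930025
lip L,R [[0.4655, 0.0502], [0.4649, -0.0431]]
[0.46520446 0.00357457 0.012     ] 0.09325493548613521
back wall top L,R [[0.5579, 0.0518], [0.559, -0.0425]]
handle top end L,R [[0.6291, 0.0181], [0.6294, -0.0078]]
[0.62925825 0.00515655 0.135     ]
293 [0.58706335 0.00518259 0.10437595] [-0.63079578 -0.01826536 -0.77573388] 50.87161624991202 [ 0.54831596 -0.00774793  0.05102198] [0.62757806 0.01686227 0.14412978]
```

```bash
cat > plan.py <<'E'
from h import *
from scipy.spatial.transform import Rotation as Ro, Slerp
import json,sys
EX=np.array
def tilt(yaw,phi):
    """tool x = lip direction at heading yaw(deg), tool z down tilted phi deg away from the lip"""
    a=np.radians(yaw); l=np.array([np.cos(a),np.sin(a),0]); y=np.cross([0,0,-1],l)
    R=np.c_[l,y,[0,0,-1.]]
    return R@Ro.from_euler('y',-phi,degrees=True).as_matrix()
GS=np.array([-.0817,0,.0887])   # grasp point in scoop frame
PHI=18.
def tcp_for_scoop(org,yaw,up):
    """scoop origin, lip heading, lip-up pitch -> TCP pos,R"""
    R=tilt(yaw,PHI-up)
    S=R@Ro.from_euler('y',PHI,degrees=True).as_matrix() # columns: scoop x, -?, down
    Rs=np.c_[S[:,0],-S[:,1],-S[:,2]]
    return np.array(org)+Rs@GS+R[:,2]*.011,R
def st():
    s=manip.read_state()
    open("log.jsonl","a").write(json.dumps({k:np.array(v).tolist() for k,v in s.items()})+"\n")
    return s
def scoop_now(s=None):
    s=s or st(); R=np.array(s["ee_rot"])
    S=R@Ro.from_euler('y',PHI,degrees=True).as_matrix(); Rs=np.c_[S[:,0],-S[:,1],-S[:,2]]
    o=np.array(s["eef_pos"])-R[:,2]*.011-Rs@GS
    return o,o+Rs@[.045,0,0],Rs
def rows(wps,g,start=None):
    """wps: list of (pos,R,n)"""
    if start is None:
        s=st(); p,R=np.array(s["eef_pos"]),np.array(s["ee_rot"])
        print("t",s["time"],"tcp",p.round(4),"F",np.round(s["ft_force"],1),"grip",round(s["grip_width"],4),"q",np.round(s["qpos"],1))
    else: p,R=start
    out=[]
    for P,Q,n in wps:
        sl=Slerp([0,1],Ro.from_matrix([R,Q])); pp,RR=p,R
        for i in range(1,n+1):
            p2=p+(P-p)*i/n; R2=sl(i/n).as_matrix()
            dp=RR.T@(p2-pp)/.05; w=Ro.from_matrix(RR.T@R2).as_rotvec(degrees=True)/6
            out.append(" ".join(f"{x:.2f}".replace("-0.00","0") for x in [*dp,*w])+f" {g}"); pp,RR=p2,R2
        p,R=P,Q
    for i in range(0,len(out),5): print("; ".join(out[i:i+5]))
E
python3 - <<'E'
from plan import *
R=tilt(180,18); R2=R
rows([(np.array([.585,.0045,.25]),R,15),(np.array([.5974,.0045,.0835])-R[:,2]*.08,R,3)],1)
E
```

```text
t 0.1 tcp [0.1499 0.5029 0.2462] F [0.2 0.5 0.8] grip 0.0879 q [ 60.6  18.   85.9  -0.   76.3 -12.8]
-0.75 -0.47 0 -0.03 -0.20 -0.18 1; -0.74 -0.49 0.01 -0.03 -0.20 -0.18 1; -0.73 -0.50 0.02 -0.03 -0.20 -0.18 1; -0.72 -0.51 0.04 -0.03 -0.20 -0.18 1; -0.71 -0.53 0.05 -0.03 -0.20 -0.18 1
-0.69 -0.54 0.06 -0.03 -0.20 -0.18 1; -0.68 -0.55 0.08 -0.03 -0.20 -0.18 1; -0.67 -0.57 0.09 -0.03 -0.20 -0.18 1; -0.66 -0.58 0.10 -0.03 -0.20 -0.18 1; -0.64 -0.59 0.11 -0.03 -0.20 -0.18 1
-0.63 -0.61 0.12 -0.03 -0.20 -0.18 1; -0.62 -0.62 0.13 -0.03 -0.20 -0.18 1; -0.60 -0.63 0.14 -0.03 -0.20 -0.18 1; -0.59 -0.64 0.15 -0.03 -0.20 -0.18 1; -0.57 -0.65 0.16 -0.03 -0.20 -0.18 1
0.26 0.00 0.55 0.00 0.00 0.00 1; 0.26 0.00 0.55 0.00 0.00 0.00 1; 0.26 0.00 0.55 0.00 0.00 0.00 1
```

Request:
carry_out --targets "-0.75 -0.48 0 -0.03 -0.2 -0.18 1; -0.74 -0.49 0 -0.03 -0.2 -0.18 1; -0.73 -0.5 0.02 -0.03 -0.2 -0.18 1; -0.72 -0.51 0.04 -0.03 -0.2 -0.18 1; -0.71 -0.53 0.05 -0.03 -0.2 -0.18 1"

```text
time: 0.72
eef_pos: [0.2981, 0.3321, 0.2463]
ee_rot: [[-0.977, 0.186, 0.106], [0.186, 0.983, -0.013], [-0.107, 0.007, -0.994]]
ft_force: [0.3, -0.5, 0.1]
grip_width: 0.0877
```

Request:
carry_out --targets "-0.7 -0.54 0.06 -0.03 -0.2 -0.18 1; -0.68 -0.55 0.08 -0.03 -0.2 -0.18 1; -0.67 -0.57 0.09 -0.03 -0.2 -0.18 1; -0.66 -0.58 0.1 -0.03 -0.2 -0.18 1; -0.64 -0.59 0.11 -0.03 -0.2 -0.18 1"

```text
time: 1.35
eef_pos: [0.448, 0.1608, 0.2478]
ee_rot: [[-0.973, 0.088, 0.213], [0.088, 0.996, -0.013], [-0.213, 0.006, -0.977]]
ft_force: [-0.1, 0.2, -0.9]
grip_width: 0.0883
```

```bash
python3 - <<'E'
from plan import *
R=tilt(180,18)
rows([(np.array([.585,.0045,.25]),R,6),(np.array([.5974,.0045,.0835])-R[:,2]*.09,R,3)],1)
E
```

```text
t 1.35 tcp [0.448  0.1608 0.2478] F [-0.1  0.2 -0.9] grip 0.0883 q [  6.7   6.  101.4  -2.5  60.6 -77.2]
-0.49 -0.48 0.10 -0.03 -0.16 -0.14 1; -0.48 -0.49 0.10 -0.03 -0.16 -0.14 1; -0.47 -0.49 0.11 -0.03 -0.16 -0.14 1; -0.47 -0.50 0.12 -0.03 -0.16 -0.14 1; -0.46 -0.51 0.12 -0.03 -0.16 -0.14 1
-0.45 -0.51 0.13 -0.03 -0.16 -0.14 1; 0.26 0.00 0.48 0.00 0.00 0.00 1; 0.26 0.00 0.48 0.00 0.00 0.00 1; 0.26 0.00 0.48 0.00 0.00 0.00 1
```

Request:
carry_out --targets "-0.49 -0.48 0.1 -0.03 -0.16 -0.14 1; -0.48 -0.49 0.1 -0.03 -0.16 -0.14 1; -0.47 -0.49 0.11 -0.03 -0.16 -0.14 1; -0.47 -0.5 0.12 -0.03 -0.16 -0.14 1; -0.46 -0.51 0.12 -0.03 -0.16 -0.14 1"

```text
time: 1.98
eef_pos: [0.5652, 0.0248, 0.2482]
ee_rot: [[-0.956, 0.013, 0.294], [0.013, 1.0, -0.001], [-0.294, 0.002, -0.956]]
ft_force: [0.3, 0.1, 0.9]
grip_width: 0.0881
```

Request:
carry_out --targets "-0.45 -0.51 0.13 -0.03 -0.16 -0.14 1; 0.26 0 0.48 0 0 0 1; 0.26 0 0.48 0 0 0 1; 0.26 0 0.48 0 0 0 1; 0 0 0 0 0 0 1"

```text
time: 2.6
eef_pos: [0.5742, -0.0042, 0.1641]
ee_rot: [[-0.951, 0.0, 0.308], [0.001, 1.0, 0.001], [-0.308, 0.001, -0.951]]
ft_force: [0.3, 0.1, 0.1]
grip_width: 0.0877
```

```bash
python3 - <<'E'
from plan import *
R=tilt(180,18)
T=np.array([.5974,.0045,.0835])
rows([(T-R[:,2]*.045,R,3),(T,R,3)],1)
im,d=manip.get_image("top"); save("pics/crop2.png",im[100:230,270:400],4.5)
E
```

```text
t 2.6 tcp [ 0.5742 -0.0042  0.1641] F [0.3 0.1 0.1] grip 0.0877 q [ -14.    20.5   97.4    6.1   44.9 -107.6]
0.02 0.06 0.26 0.00 0 0 1; 0.02 0.06 0.26 0.00 0 0 1; 0.02 0.06 0.26 0.00 0 0 1; 0 0 0.30 0.00 0.00 0.00 1; 0 0.00 0.30 0.00 0.00 0.00 1
0 0 0.30 0.00 0.00 0.00 1
```

View pics/crop2.png

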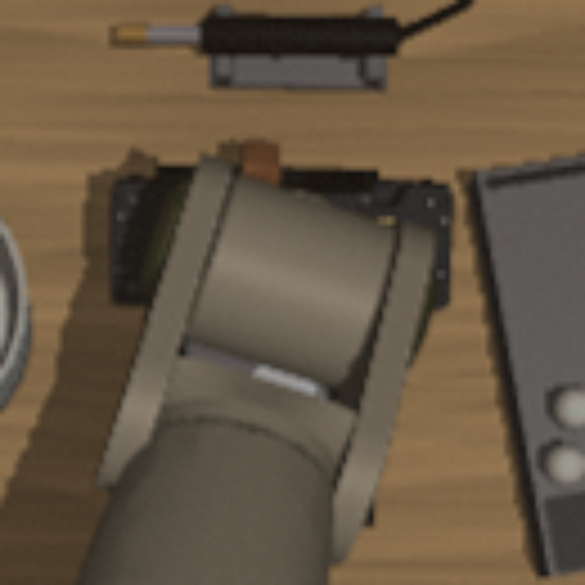

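Request:
carry_out --targets "0.02 0.06 0.26 0 0 0 1; 0.02 0.06 0.26 0 0 0 1; 0.02 0.05 0.26 0 0 0 1; 0 0 0.1 0 0 0 1; 0 0 0 0 0 0 1"

```text
time: 3.28
eef_pos: [0.5882, 0.0049, 0.122]
ee_rot: [[-0.949, -0.0, 0.314], [-0.0, 1.0, 0.0], [-0.314, 0.0, -0.949]]
ft_force: [-0.2, -0.6, -0.1]
grip_width: 0.0883
```

```bash
python3 - <<'E'
from plan import *
R=tilt(180,18)
T=np.array([.5974,.0045,.0835])
rows([(T,R,4)],1)
im,d=manip.get_image("scene"); save("pics/crop3.png",im[150:280,260:400],4.5)
print(w2px("scene",[[.594,.0045,.094]])-[260,150])
E
```

```text
t 3.275 tcp [0.5882 0.0049 0.122 ] F [-0.2 -0.6 -0.1] grip 0.0883 q [ -12.6   25.2   97.7    6.2   39.4 -106.7]
0.02 0 0.20 0.00 0.01 0.00 1; 0.02 0 0.20 0.00 0.01 0.00 1; 0.02 0 0.20 0.00 0.01 0.00 1; 0.02 0 0.20 0.00 0.01 0.00 1
[[88.80193683 74.67601306]]
```

View pics/crop3.png

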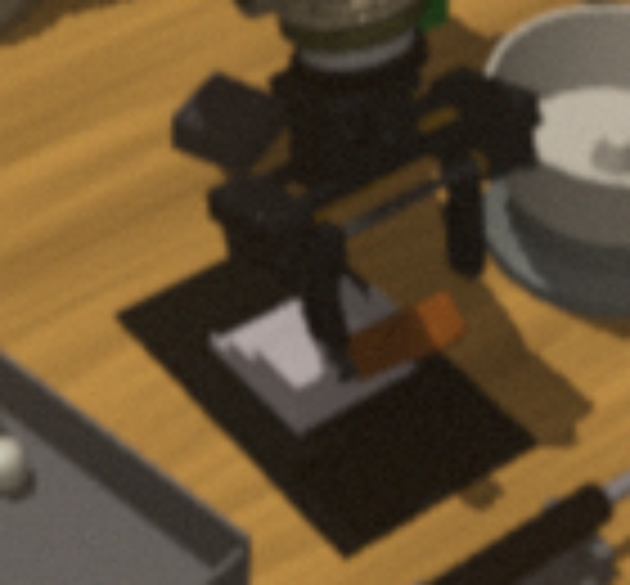

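The handle, centred near (405,335), is between the open fingers. I'll go down and grip.

Request:
carry_out --targets "0.02 0 0.2 0 0.01 0 1; 0.02 0 0.2 0 0.01 0 1; 0.02 0 0.2 0 0 0 1; 0.02 0 0.2 0 0 0 1; 0 0 0 0 0 0 1"

```text
time: 3.95
eef_pos: [0.5976, 0.0046, 0.0803]
ee_rot: [[-0.95, 0.0, 0.312], [0.0, 1.0, -0.0], [-0.312, -0.0, -0.95]]
ft_force: [-0.1, -0.1, 0.3]
grip_width: 0.0884
```

Request:
carry_out --targets "0 0 0.05 0 0 0 1; 0 0 0 0 0 0 -1; 0 0 0 0 0 0 -1; 0 0 0 0 0 0 -1; 0 0 0 0 0 0 -1"

```text
time: 4.58
eef_pos: [0.5988, 0.0045, 0.0788]
ee_rot: [[-0.949, 0.0, 0.314], [0.0, 1.0, -0.0], [-0.314, -0.0, -0.949]]
ft_force: [-0.7, 1.2, 0.1]
grip_width: 0.0498
```

Request:
carry_out --targets "0 0 0 0 0 0 -1; 0 0 0 0 0 0 -1; 0 0 0 0 0 0 -1; 0 0 0 0 0 0 -1"

```text
time: 5.08
eef_pos: [0.5988, 0.0046, 0.0788]
ee_rot: [[-0.949, 0.0, 0.314], [0.0, 1.0, -0.0], [-0.314, -0.0, -0.949]]
ft_force: [-0.8, 0.8, 0.2]
grip_width: 0.024
```

```bash
python3 - <<'E'
from plan import *
R=tilt(180,18)
s=st();p=np.array(s["eef_pos"]);print(scoop_now(s)[0],s["grip_width"],s["ft_force"],s["ee_rot"])
rows([(p+[0,0,.18],R,5)],-1)
E
```

```text
[5.14163682e-01 4.54932775e-03 1.60753386e-04] 0.024013353552771764 [-0.78285858  0.81720626  0.19213442] [[-9.49412674e-01  1.77567434e-04  3.14031117e-01]
 [ 3.60743086e-05  9.99999895e-01 -4.56381554e-04]
 [-3.14031165e-01 -4.21965976e-04 -9.49412581e-01]]
t 5.075 tcp [0.5988 0.0046 0.0788] F [-0.8  0.8  0.2] grip 0.024 q [ -12.3   30.1   97.7    6.8   34.5 -107.3]
-0.23 0 -0.68 0 0.01 0 -1; -0.23 0 -0.68 0 0.01 0 -1; -0.22 0 -0.68 0 0.01 0 -1; -0.22 0 -0.68 0 0.01 0 -1; -0.22 0 -0.68 0 0.01 0 -1
```

```bash
sed -i 's/^GS=.*/GS=np.array([-.0844,0,.0849])/; s/^PHI=.*/PHI=18.3/' plan.py; python3 - <<'E'
from plan import *
ex=np.array([.9857,.1685,0]);O=np.array([.536,-.2165,0])
H=189.7
s=st();p=np.array(s["eef_pos"]);R=np.array(s["ee_rot"])
a=tcp_for_scoop(O+ex*.035+[0,0,.12],H,0)
rows([(p+[0,0,.12],R,4),(*a,8)],-1)
E
```

```text
t 5.075 tcp [0.5988 0.0046 0.0788] F [-0.8  0.8  0.2] grip 0.024 q [ -12.3   30.1   97.7    6.8   34.5 -107.3]
-0.19 0 -0.57 0.00 0 0 -1; -0.19 0 -0.57 0.00 0.00 0.00 -1; -0.19 0 -0.57 0.00 0.00 0.00 -1; -0.19 0 -0.57 0.00 0.00 0.00 -1; -0.13 -0.50 0.06 -0.06 0.00 -0.19 -1
-0.12 -0.50 0.05 -0.06 0.00 -0.19 -1; -0.11 -0.51 0.05 -0.06 0.00 -0.19 -1; -0.10 -0.51 0.05 -0.06 0.00 -0.19 -1; -0.09 -0.51 0.04 -0.06 0.00 -0.19 -1; -0.08 -0.51 0.04 -0.06 0.00 -0.19 -1
-0.07 -0.52 0.04 -0.06 0.00 -0.19 -1; -0.06 -0.52 0.03 -0.06 0.00 -0.19 -1
```

Request:
carry_out --targets "-0.19 0 -0.57 0 0 0 -1; -0.19 0 -0.57 0 0 0 -1; -0.19 0 -0.57 0 0 0 -1; -0.19 0 -0.57 0 0 0 -1; -0.13 -0.5 0.06 -0.06 0 -0.19 -1"

```text
time: 5.7
eef_pos: [0.6052, -0.0194, 0.2004]
ee_rot: [[-0.95, -0.023, 0.31], [-0.022, 1.0, 0.007], [-0.31, 0.0, -0.951]]
ft_force: [0.3, 0.1, -1.8]
grip_width: 0.0234
```

Request:
carry_out --targets "-0.12 -0.5 0.05 -0.06 0 -0.19 -1; -0.11 -0.51 0.05 -0.06 0 -0.19 -1; -0.1 -0.51 0.05 -0.06 0 -0.19 -1; -0.09 -0.51 0.04 -0.06 0 -0.19 -1; -0.08 -0.51 0.04 -0.06 0 -0.19 -1"

```text
time: 6.32
eef_pos: [0.6409, -0.1477, 0.1958]
ee_rot: [[-0.943, -0.132, 0.305], [-0.125, 0.991, 0.041], [-0.307, 0.0, -0.952]]
ft_force: [0.5, -0.6, -0.9]
grip_width: 0.0236
```

Request:
carry_out --targets "-0.07 -0.52 0.04 -0.06 0 -0.19 -1; -0.06 -0.52 0.03 -0.06 0 -0.19 -1; 0 0 0 0 0 0 -1"

```text
time: 6.7
eef_pos: [0.6553, -0.2012, 0.1924]
ee_rot: [[-0.938, -0.173, 0.3], [-0.164, 0.985, 0.054], [-0.305, 0.002, -0.952]]
ft_force: [-0.0, 0.1, -1.9]
grip_width: 0.0235
```

```bash
python3 - <<'E'
from plan import *
ex=np.array([.9857,.1685,0]);O=np.array([.536,-.2165,0])
H=189.7
a=tcp_for_scoop(O+ex*.035+[0,0,.12],H,0);b=tcp_for_scoop(O+ex*.035+[0,0,.04],H,0)
print(scoop_now())
rows([(*a,2),(*b,4)],-1)
im,d=manip.get_image("scene"); save("pics/crop4.png",im[150:350,180:390],3.6)
o,l,Rs=scoop_now()
C=np.array([[x,y,0] for x in(.045,-.045) for y in (.046,-.046)])@Rs.T+o
print(((w2px("scene",C)-[180,150])*3.6).round())
E
```

```text
(array([ 0.56805711, -0.21633291,  0.11880841]), array([ 0.52373544, -0.22410552,  0.11922768]), array([[-9.84926081e-01,  1.72715615e-01,  9.48319531e-03],
       [-1.72724654e-01, -9.84970139e-01, -1.36407766e-04],
       [ 9.31710446e-03, -1.77233320e-03,  9.99955024e-01]]))
t 6.7 tcp [ 0.6553 -0.2012  0.1924] F [-0.   0.1 -1.9] grip 0.0235 q [ -31.    33.1   73.1   13.3   60.9 -136.1]
-0.03 0.05 -0.01 0.01 -0.04 0.02 -1; -0.03 0.05 -0.01 0.01 -0.04 0.02 -1; 0.13 0.00 0.38 0.00 0 0 -1; 0.13 0 0.38 0.00 0.00 0.00 -1; 0.13 0 0.38 0.00 0.00 0.00 -1
0.13 0 0.38 0.00 0.00 0.00 -1
[[232. 363.]
 [334. 289.]
 [325. 439.]
 [427. 359.]]
```

View pics/crop4.png

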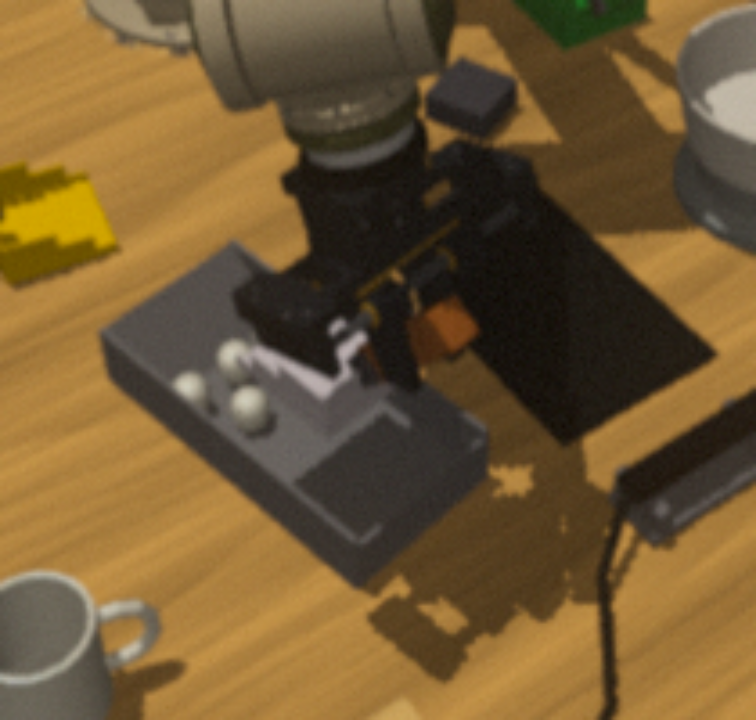

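```bash
python3 - <<'E'
from plan import *
ex=np.array([.9857,.1685,0]);ey=np.array([-.1685,.9857,0]);O=np.array([.536,-.2165,0])-.006*ey
H=189.7
a=tcp_for_scoop(O+ex*.038+[0,0,.10],H,-2);b=tcp_for_scoop(O+ex*.038+[0,0,.012],H,-2)
rows([(*a,3),(*b,6)],-1)
# kinematic fit data
import json
for l in open("log.jsonl"):
    s=json.loads(l); print(np.round(s["qpos"],2).tolist(),np.round(s["eef_pos"],4).tolist())
E
```

```text
t 6.75 tcp [ 0.6552 -0.2     0.1925] F [ 0.7 -0.9 -1.8] grip 0.0235 q [ -30.9   33.    73.2   13.3   60.9 -136. ]
0.01 -0.02 0.10 0.01 -0.14 0.01 -1; 0.01 -0.01 0.10 0.01 -0.14 0.01 -1; 0.01 -0.01 0.10 0.01 -0.14 0.01 -1; 0.10 0.00 0.28 0 0.00 0 -1; 0.10 0.00 0.28 0.00 0.00 0.00 -1
0.10 0.00 0.28 0.00 0.00 0.00 -1; 0.10 0.00 0.28 0.00 0.00 0.00 -1; 0.10 0.00 0.28 0.00 0.00 0.00 -1; 0.10 0.00 0.28 0.00 0.00 0.00 -1
[60.6, 17.96, 85.85, -0.0, 76.26, -12.8] [0.1499, 0.5029, 0.2462]
[6.73, 5.97, 101.37, -2.48, 60.58, -77.18] [0.448, 0.1608, 0.2478]
[-13.96, 20.46, 97.4, 6.15, 44.87, -107.62] [0.5742, -0.0042, 0.1641]
[-12.56, 25.21, 97.68, 6.19, 39.38, -106.75] [0.5882, 0.0049, 0.122]
[-12.32, 30.11, 97.67, 6.75, 34.49, -107.29] [0.5988, 0.0046, 0.0788]
[-12.32, 30.11, 97.67, 6.75, 34.49, -107.29] [0.5988, 0.0046, 0.0788]
[-12.32, 30.11, 97.67, 6.75, 34.49, -107.29] [0.5988, 0.0046, 0.0788]
[-12.32, 30.11, 97.67, 6.75, 34.49, -107.29] [0.5988, 0.0046, 0.0788]
[-30.95, 33.07, 73.11, 13.3, 60.93, -136.05] [0.6553, -0.2012, 0.1924]
[-30.95, 33.07, 73.11, 13.3, 60.93, -136.05] [0.6553, -0.2012, 0.1924]
[-30.87, 33.02, 73.19, 13.31, 60.93, -136.02] [0.6552, -0.2, 0.1925]
[-30.87, 33.02, 73.19, 13.31, 60.93, -136.02] [0.6552, -0.2, 0.1925]
```

Request:
carry_out --targets "0.01 -0.02 0.1 0.01 -0.14 0.01 -1; 0.01 -0.01 0.1 0.01 -0.14 0.01 -1; 0.01 -0.01 0.1 0.01 -0.14 0.01 -1; 0.1 0 0.28 0 0 0 -1; 0.1 0 0.28 0 0 0 -1"

```text
time: 7.38
eef_pos: [0.6592, -0.1986, 0.1458]
ee_rot: [[-0.923, -0.171, 0.344], [-0.16, 0.985, 0.06], [-0.35, 0.0, -0.937]]
ft_force: [-0.1, 0.1, -2.5]
grip_width: 0.0235
```

Request:
carry_out --targets "0.1 0 0.28 0 0 0 -1; 0.1 0 0.28 0 0 0 -1; 0.1 0 0.28 0 0 0 -1; 0.1 0 0.28 0 0 0 -1; 0 0 0 0 0 0 -1"

```text
time: 8.0
eef_pos: [0.6598, -0.1981, 0.0803]
ee_rot: [[-0.924, -0.171, 0.343], [-0.16, 0.985, 0.061], [-0.348, 0.002, -0.937]]
ft_force: [-1.1, 0.2, -0.8]
grip_width: 0.0237
```

```bash
python3 - <<'E'
from plan import *
ex=np.array([.9857,.1685,0]);ey=np.array([-.1685,.9857,0]);O=np.array([.536,-.2165,0])-.006*ey
H=189.7
o,l,Rs=scoop_now(); print("origin tray",(o-O)@ex,(o-O)@ey,"z",o[2],"lip z",l[2],"pitch",np.degrees(np.arcsin(Rs[2,0])),"head",np.degrees(np.arctan2(Rs[1,0],Rs[0,0]))%360)
b=tcp_for_scoop(O+ex*.036+[0,0,.0066],H,-2)
rows([(*b,3)],-1)
E
```

```text
origin tray 0.039995441536820074 0.0031928146250504684 z 0.00269359295790661 lip z 0.0010638678426895501 pitch -2.0754843357212365 head 189.84908157916706
t 8.0 tcp [ 0.6598 -0.1981  0.0803] F [-1.1  0.2 -0.8] grip 0.0237 q [ -31.1   39.7   80.5   18.7   45.7 -142.4]
0.02 -0.02 -0.03 0.01 0.00 0.01 -1; 0.02 -0.02 -0.03 0.01 0.00 0.01 -1; 0.02 -0.02 -0.03 0.01 0.00 0.01 -1
```

```bash
python3 - <<'E'
from plan import *
ex=np.array([.9857,.1685,0]);ey=np.array([-.1685,.9857,0]);O=np.array([.536,-.2165,0])-.006*ey
H=189.7
z=.0032
b=tcp_for_scoop(O+ex*.033+[0,0,z],H,-2);c=tcp_for_scoop(O-ex*.035+[0,0,z],H,-2)
rows([(*b,2),(*c,8)],-1)
E
```

```text
t 8.0 tcp [ 0.6598 -0.1981  0.0803] F [-1.1  0.2 -0.8] grip 0.0237 q [ -31.1   39.7   80.5   18.7   45.7 -142.4]
0.06 -0.03 -0.03 0.01 0.01 0.01 -1; 0.06 -0.03 -0.03 0.01 0.01 0.01 -1; 0.16 0 -0.06 0 0.00 0 -1; 0.16 0 -0.06 0.00 0.00 0.00 -1; 0.16 0 -0.06 0.00 0.00 0.00 -1
0.16 0 -0.06 0.00 0.00 0.00 -1; 0.16 0 -0.06 0.00 0.00 0.00 -1; 0.16 0 -0.06 0.00 0.00 0.00 -1; 0.16 0 -0.06 0.00 0.00 0.00 -1; 0.16 0 -0.06 0.00 0.00 0.00 -1
```

Request:
carry_out --targets "0.06 -0.04 -0.03 0.01 0.01 0.01 -1; 0.06 -0.04 -0.03 0.01 0.01 0.01 -1; 0.16 0 -0.06 0 0 0 -1; 0.16 0 -0.06 0 0 0 -1; 0.16 0 -0.06 0 0 0 -1"

```text
time: 8.62
eef_pos: [0.6266, -0.2083, 0.0816]
ee_rot: [[-0.925, -0.168, 0.341], [-0.158, 0.986, 0.058], [-0.346, -0.0, -0.938]]
ft_force: [1.4, 0.6, -1.1]
grip_width: 0.0238
```

Request:
carry_out --targets "0.16 0 -0.06 0 0 0 -1; 0.16 0 -0.06 0 0 0 -1; 0.16 0 -0.06 0 0 0 -1; 0.16 0 -0.06 0 0 0 -1; 0 0 0 0 0 0 -1"

```text
time: 9.25
eef_pos: [0.5898, -0.2146, 0.0819]
ee_rot: [[-0.925, -0.168, 0.341], [-0.157, 0.986, 0.058], [-0.346, -0.0, -0.938]]
ft_force: [0.2, -0.1, -2.5]
grip_width: 0.0238
```

```bash
cat > tr.py <<'E'
from plan import *
ex=np.array([.9857,.1685,0]);ey=np.array([-.1685,.9857,0]);O=np.array([.536,-.2165,0])-.006*ey
H=189.7
def where():
    o,l,Rs=scoop_now(); print("origin tray",((o-O)@ex).round(4),((o-O)@ey).round(4),"z",o[2].round(4),"lip x",((l-O)@ex).round(4),"z",l[2].round(4),"pitch",np.degrees(np.arcsin(Rs[2,0])).round(2),"head",(np.degrees(np.arctan2(Rs[1,0],Rs[0,0]))%360).round(2))
E
python3 - <<'E'
from tr import *
where()
rows([(*tcp_for_scoop(O-ex*.045+[0,0,.0035],H,-2),3)],-1)
im,d=manip.get_image("scene"); save("pics/crop5.png",im[190:330,190:340],5)
E
```

```text
origin tray -0.0319 -0.0011 z 0.0045 lip x -0.0769 z 0.0029 pitch -1.96 head 189.66
t 9.25 tcp [ 0.5898 -0.2146  0.0819] F [ 0.2 -0.1 -2.5] grip 0.0238 q [ -36.3   33.5   91.7   21.6   42.5 -150.3]
0.08 0.01 -0.02 0 0 0 -1; 0.08 0.01 -0.02 0 0 0 -1; 0.08 0.01 -0.02 0 0 0 -1
```

View pics/crop5.png

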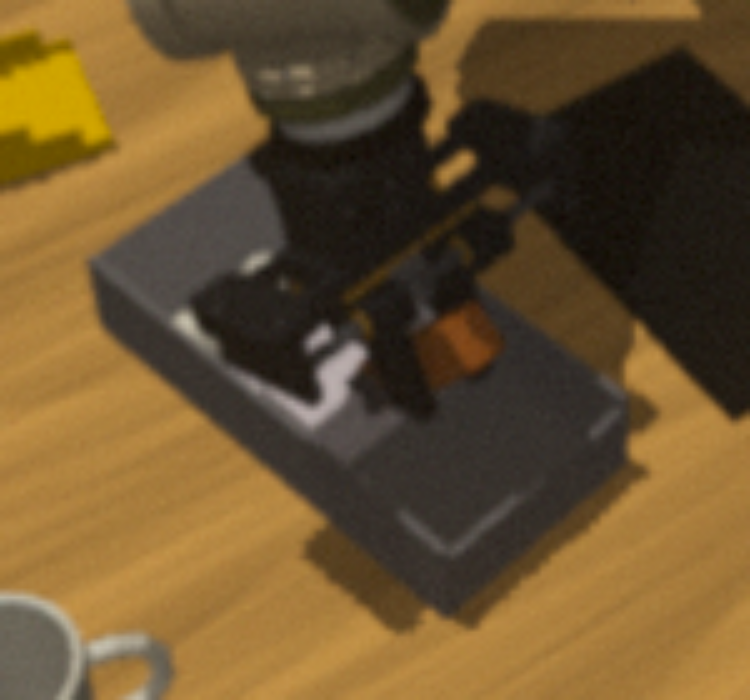

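```bash
python3 - <<'E'
from tr import *
rows([(*tcp_for_scoop(O-ex*.036+[0,0,.0025],H,-2),2),(*tcp_for_scoop(O-ex*.058+[0,0,.0025],H,-2),3)],-1)
E
```

```text
t 9.3 tcp [ 0.5901 -0.2146  0.0819] F [-0.  -0.6 -2.4] grip 0.0238 q [ -36.3   33.5   91.6   21.6   42.5 -150.3]
0.05 0.01 0.00 0 0 0 -1; 0.05 0.01 0.00 0 0 0 -1; 0.14 0 -0.05 0 0.00 0 -1; 0.14 0 -0.05 0.00 0.00 0.00 -1; 0.14 0 -0.05 0.00 0.00 0.00 -1
```

Request:
carry_out --targets "0.05 0.01 0.01 0 0 0 -1; 0.05 0.01 0.01 0 0 0 -1; 0.14 0 -0.05 0 0 0 -1; 0.14 0 -0.05 0 0 0 -1; 0.14 0 -0.05 0 0 0 -1"

```text
time: 9.93
eef_pos: [0.5661, -0.2194, 0.082]
ee_rot: [[-0.921, -0.167, 0.351], [-0.159, 0.986, 0.053], [-0.355, -0.007, -0.935]]
ft_force: [2.4, -0.3, -1.0]
grip_width: 0.0238
```

```bash
python3 - <<'E'
from tr import *
where()
# forward to ramp foot, then lip up along ramp: pitch about rear edge
def pose(lipx,lipz,up):
    a=np.radians(up); org=O+ex*lipx+ex*.045*np.cos(a)+[0,0,lipz-.045*np.sin(a)]
    return tcp_for_scoop(org,H,up)
rows([(*pose(-.105,.002,-2),2),(*pose(-.112,.012,8),2),(*pose(-.115,.03,20),2),(*pose(-.115,.05,30),2)],-1)
E
```

```text
origin tray -0.0554 -0.0024 z 0.0038 lip x -0.1004 z 0.0019 pitch -2.47 head 189.65
t 9.925 tcp [ 0.5661 -0.2194  0.082 ] F [ 2.4 -0.3 -1. ] grip 0.0238 q [ -38.3   31.3   95.7   23.3   40.9 -154.1]
0.04 0.02 -0.01 -0.03 0.04 0.01 -1; 0.04 0.02 -0.01 -0.03 0.04 0.01 -1; 0.00 0 0.15 0 0.83 0 -1; -0.01 0 0.15 0.00 0.83 0.00 -1; -0.03 0 0.13 0 1.00 0 -1
-0.04 0 0.13 0 1.00 0 -1; -0.02 0 0.06 0.00 0.83 0 -1; -0.03 0 0.06 0 0.83 0.00 -1
```

Request:
carry_out --targets "0.09 0.01 -0.02 -0.02 0.04 0 -1; 0.09 0.01 -0.03 -0.02 0.03 0 -1; 0.08 0.01 -0.03 0 0 0 -1"

```text
time: 10.3
eef_pos: [0.5592, -0.2209, 0.0883]
ee_rot: [[-0.917, -0.164, 0.363], [-0.156, 0.986, 0.05], [-0.366, -0.011, -0.93]]
ft_force: [15.2, 7.0, 7.2]
grip_width: 0.0239
```

```bash
python3 - <<'E'
from tr import *
where(); s=st(); print(s["ft_force"],s["qpos"])
im,d=manip.get_image("top"); P=cloud("top",d)
print(w2px("top",O-ex*.105))
save("pics/crop6.png",im[150:235,360:450],6)
E
```

```text
origin tray -0.0614 -0.0028 z 0.0091 lip x -0.1064 z 0.0066 pitch -3.18 head 189.46
[15.20506552  6.95922979  7.24243087] [ -39.01388769   29.95796294   96.97298897   24.24716704   40.58590194
 -155.37892382]
[[408.04902519 207.82393259]]
```

View pics/crop6.png

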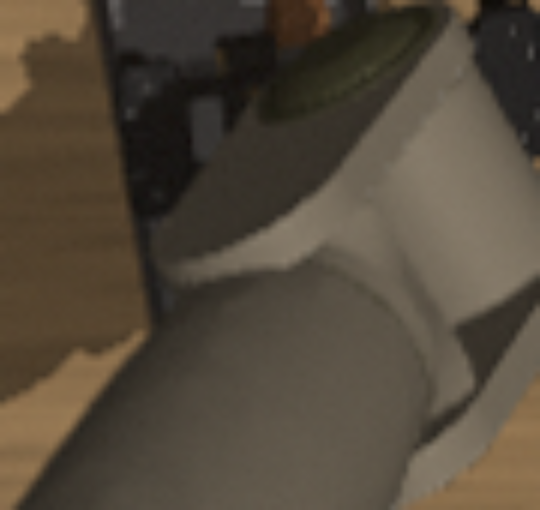

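```bash
cat >> tr.py <<'E'
def pose(lipx,lipz,up,off=0):
    a=np.radians(up); org=O+ex*lipx+ey*off+ex*.045*np.cos(a)+[0,0,lipz-.045*np.sin(a)]
    return tcp_for_scoop(org,H,up)
E
python3 - <<'E'
from tr import *
rows([(*pose(-.109,.016,7),2),(*pose(-.114,.034,20),3),(*pose(-.115,.055,30),2),(*pose(-.112,.09,34),3)],-1)
E
```

```text
t 10.35 tcp [ 0.5591 -0.2209  0.0885] F [16.3  6.6  8.2] grip 0.0236 q [ -39.    29.9   97.    24.3   40.6 -155.4]
-0.04 0.02 0.17 -0.06 0.85 -0.01 -1; -0.05 0.02 0.17 -0.06 0.85 -0.01 -1; -0.01 0 0.10 0.00 0.72 0 -1; -0.02 0 0.10 0 0.72 0 -1; -0.02 0 0.10 0 0.72 0 -1
-0.01 0 0.05 0.00 0.83 0 -1; -0.02 0 0.05 0 0.83 0.00 -1; 0.02 0.00 -0.16 0 0.22 0.00 -1; 0.02 0.00 -0.16 0.00 0.22 0 -1; 0.02 0.00 -0.16 0.00 0.22 0.00 -1
```

Request:
carry_out --targets "-0.04 0.02 0.15 -0.06 0.85 0 -1; -0.05 0.02 0.15 -0.06 0.85 0 -1; -0.01 0 0.1 0 0.72 0 -1; -0.02 0 0.1 0 0.72 0 -1; -0.02 0 0.1 0 0.72 0 -1"

```text
time: 10.98
eef_pos: [0.5725, -0.2175, 0.0626]
ee_rot: [[-0.986, -0.165, -0.036], [-0.165, 0.986, -0.009], [0.037, -0.003, -0.999]]
ft_force: [2.5, 1.2, 0.0]
grip_width: 0.0239
```

```bash
python3 - <<'E'
from tr import *
where()
rows([(*pose(-.115,.05,28),3),(*pose(-.112,.09,32),4)],-1)
im,d=manip.get_image("scene"); save("pics/crop7.png",im[190:300,190:320],6)
E
```

```text
origin tray -0.0725 -0.0009 z 0.0234 lip x -0.1147 z 0.0391 pitch 20.4 head 189.46
t 10.975 tcp [ 0.5725 -0.2175  0.0626] F [2.5 1.2 0. ] grip 0.0239 q [ -31.2   40.4   79.7   -1.7   61.4 -129.8]
-0.01 0.01 0.06 -0.01 0.42 -0.01 -1; -0.01 0.01 0.06 -0.01 0.42 -0.01 -1; -0.02 0.01 0.06 -0.01 0.42 -0.01 -1; 0.01 0.00 -0.15 0.00 0.17 0 -1; 0.01 0.00 -0.15 0.00 0.17 0 -1
0.02 0.00 -0.15 0 0.17 0.00 -1; 0.02 0.00 -0.15 0 0.17 0.00 -1
```

View pics/crop7.png

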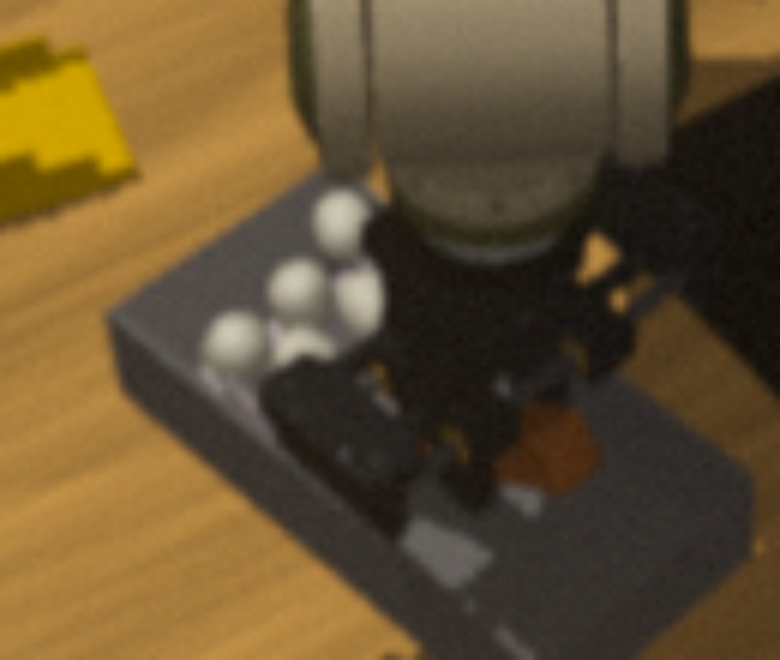

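Request:
carry_out --targets "-0.01 0.01 0.06 -0.01 0.5 0 -1; -0.01 0.01 0.06 -0.01 0.5 0 -1; -0.02 0.01 0.06 -0.01 0.5 0 -1; 0 0 0 0 0.3 0 -1; 0 0 0 0 0 0 -1"

```text
time: 11.65
eef_pos: [0.5715, -0.2153, 0.0503]
ee_rot: [[-0.959, -0.167, -0.23], [-0.163, 0.986, -0.035], [0.233, 0.004, -0.973]]
ft_force: [0.5, 0.1, -2.8]
grip_width: 0.0234
```

```bash
python3 - <<'E'
from tr import *
where()
s=st();p=np.array(s["eef_pos"]);R=np.array(s["ee_rot"])
rows([(p+[0,0,.03],R,4),(p+[0,0,.13],R,5)],-1)
im,d=manip.get_image("scene"); np.savez("pics/s8.npz",im=im,d=d)
hsv=cv2.cvtColor(im,cv2.COLOR_RGB2HSV); u,v=np.meshgrid(np.arange(640),np.arange(400)); P=cloud("scene",d)
o,l,Rs=scoop_now()
m=((hsv[...,2]>140)&(hsv[...,1]<60)&(u>200)&(u<320)&(v>190)&(v<300)).astype(np.uint8)
n,lab,stt,c=cv2.connectedComponentsWithStats(m)
for i in range(1,n):
    if stt[i,4]>8: q=(P[lab==i]-o)@Rs; print(stt[i],c[i].round(),"scoop frame",np.median(q,0).round(3))
E
```

```text
origin tray -0.0787 0.0015 z 0.0332 lip x -0.117 z 0.0569 pitch 31.75 head 189.76
t 11.65 tcp [ 0.5715 -0.2153  0.0503] F [ 0.5  0.1 -2.8] grip 0.0234 q [ -28.4   46.3   71.8   -8.4   73.  -124.8]
0.03 0.00 -0.15 0 0 0.00 -1; 0.03 0.00 -0.15 0.00 0.00 0.00 -1; 0.03 0.00 -0.15 0.00 0.00 0.00 -1; 0.03 0.00 -0.15 0.00 0.00 0.00 -1; 0.09 0.00 -0.39 0 0 0.00 -1
0.09 0.00 -0.39 0.00 0.00 0.00 -1; 0.09 0.00 -0.39 0.00 0.00 0.00 -1; 0.09 0.00 -0.39 0.00 0.00 0.00 -1; 0.09 0.00 -0.39 0.00 0.00 0.00 -1
[241 219   8   8  48] [245. 223.] scoop frame [ 0.057 -0.044  0.003]
[224 230  37  29 554] [242. 244.] scoop frame [ 0.015 -0.002 -0.   ]
```

```bash
python3 - <<'E'
from h import *
im=np.load("pics/s8.npz")["im"]; save("pics/crop8.png",im[195:290,200:300],6)
E
```

```text
(no output)
```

View pics/crop8.png

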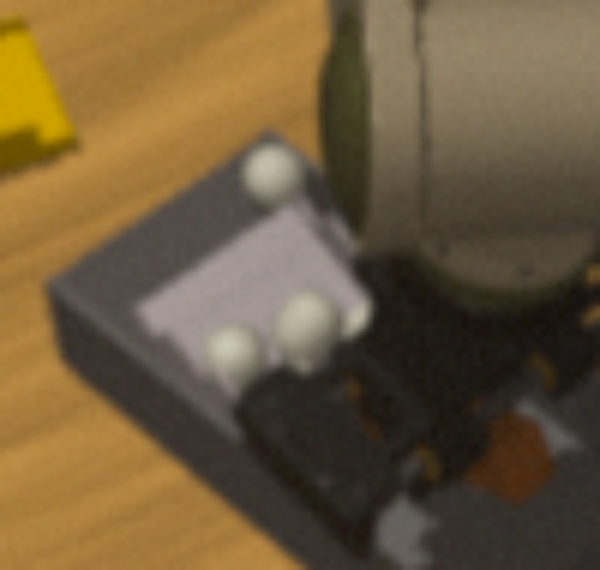

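```bash
python3 - <<'E'
from tr import *
s=st();p=np.array(s["eef_pos"]);R=np.array(s["ee_rot"])
rows([(p+ex*.03+[0,0,.012],R,5),(p+ex*.03+[0,0,.09],R,5)],-1)
E
```

```text
t 11.7 tcp [ 0.5713 -0.2153  0.0504] F [-0.1  0.9 -4.3] grip 0.0237 q [ -28.4   46.2   71.8   -8.4   73.  -124.8]
-0.11 0.00 -0.07 0 0.00 0 -1; -0.11 0.00 -0.07 0.00 0.00 0.00 -1; -0.11 0.00 -0.07 0.00 0.00 0.00 -1; -0.11 0.00 -0.07 0.00 0.00 0.00 -1; -0.11 0.00 -0.07 0.00 0.00 0.00 -1
0.07 0.00 -0.30 0 0.00 0 -1; 0.07 0.00 -0.30 0.00 0.00 0.00 -1; 0.07 0.00 -0.30 0.00 0.00 0.00 -1; 0.07 0.00 -0.30 0.00 0.00 0.00 -1; 0.07 0.00 -0.30 0.00 0.00 0.00 -1
```

Request:
carry_out --targets "-0.07 0 -0.05 0 0 0 -1; -0.11 0 -0.07 0 0 0 -1; -0.11 0 -0.07 0 0 0 -1; -0.11 0 -0.07 0 0 0 -1; -0.11 0 -0.07 0 0 0 -1"

```text
time: 12.32
eef_pos: [0.601, -0.2106, 0.0617]
ee_rot: [[-0.959, -0.166, -0.229], [-0.163, 0.986, -0.034], [0.231, 0.005, -0.973]]
ft_force: [0.4, 0.5, -3.3]
grip_width: 0.0237
```

Request:
carry_out --targets "0.03 0 -0.15 0 0 0 -1; 0.07 0 -0.3 0 0 0 -1; 0.07 0 -0.3 0 0 0 -1; 0.07 0 -0.3 0 0 0 -1; 0.05 0 -0.2 0 0 0 -1"

```text
time: 12.95
eef_pos: [0.6017, -0.2108, 0.1309]
ee_rot: [[-0.959, -0.166, -0.228], [-0.163, 0.986, -0.035], [0.231, 0.004, -0.973]]
ft_force: [-0.9, 0.2, -2.0]
grip_width: 0.0241
```

Request:
carry_out --targets "0.05 0 -0.3 0 0 0 -1; 0.07 0 -0.4 0 0 0 -1; 0.05 0 -0.3 0 0 0 -1; 0.02 0 -0.1 0 0 0 -1; 0 0 0 0 0 0 -1"

```text
time: 13.58
eef_pos: [0.6052, -0.2104, 0.1908]
ee_rot: [[-0.96, -0.166, -0.227], [-0.163, 0.986, -0.035], [0.23, 0.004, -0.973]]
ft_force: [-0.6, 0.8, -3.4]
grip_width: 0.0237
```

```bash
python3 - <<'E'
from tr import *
where(); s=st(); print(s["ft_force"],s["ft_torque"],s["qpos"].round(1),s["eef_pos"])
im,d=manip.get_image("scene"); save("pics/crop9.png",im[150:290,190:330],4.2)
# kinematic fit
import json
from scipy.optimize import least_squares
D=[json.loads(l) for l in open("log.jsonl")]
Q=np.radians([x["qpos"] for x in D]);T=np.array([x["eef_pos"] for x in D]);RR=np.array([x["ee_rot"] for x in D])
rz=lambda a:Ro.from_euler('z',a).as_matrix(); ry=lambda a:Ro.from_euler('y',a).as_matrix()
def fk(q,p,sg):
    a1,dy,d1,L2,a3,L3,d6,y3=p[:8]
    R=rz(q[0]); x=R@[a1,dy,d1]
    R=R@ry(q[1]); x=x+R@[0,0,L2]
    R=R@ry(q[2]); x=x+R@[a3,y3,L3]
    R=R@rz(sg*q[3])@ry(q[4])@rz(sg*q[5]+p[8]); return x+R@[p[9],p[10],d6],R
for sg in(1,-1):
    def res(p):
        o=[]
        for q,t,r in zip(Q,T,RR):
            x,R=fk(q,p,sg); o+=list((x-t)*10)+list((R-r).ravel())
        return o
    best=min((least_squares(res,[0,.1,.3,.3,0,.3,.2,0,c,0,0]) for c in(0,1.57,3.14,-1.57)),key=lambda r:r.cost)
    print(sg,best.cost,best.x.round(4))
    np.save(f"kin{sg}.npy",best.x)
E
```

```text
origin tray -0.0446 0.0006 z 0.1734 lip x -0.083 z 0.1969 pitch 31.59 head 189.7
[-0.57332786  0.78163633 -3.43377078] [ 0.14713335 -0.47772929  0.02251402] [ -26.7   42.1   57.2   -7.7   91.6 -125.8] [ 0.60518625 -0.21044284  0.19075538]
1 6.666107200297137e-29 [-0.      0.1131  0.2013  0.4389  0.039   0.3975  0.2399  0.0032  1.5708
 -0.      0.    ]
-1 18.9691788056282 [ 1.42300e-01  4.93541e+01 -3.12000e-02  2.60900e-01 -6.89000e-02
  3.18400e-01 -1.73000e-02 -4.92253e+01  3.49100e+00 -1.07000e-02
  2.00000e-04]
```

View pics/crop9.png

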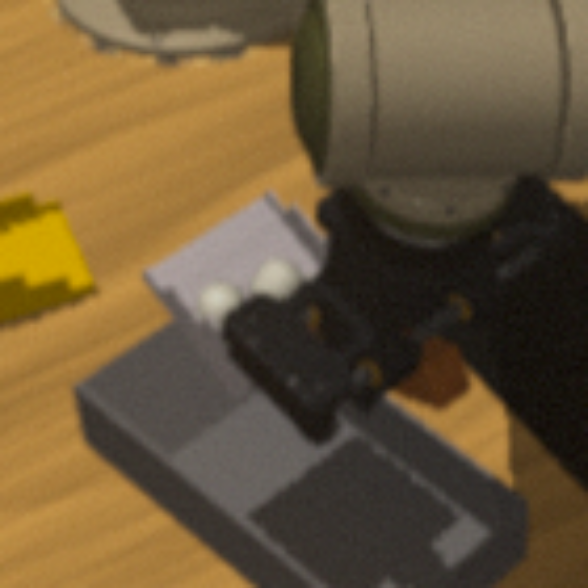

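```bash
cat > ik.py <<'E'
from tr import *
from scipy.optimize import least_squares
PK=np.load("kin1.npy")
lo=np.radians([-168.41,-55.51,10.69,-70.63,1,-165.06]);hi=np.radians([168.41,124.54,146.95,250.63,178,165.06])
rz=lambda a:Ro.from_euler('z',a).as_matrix(); ry=lambda a:Ro.from_euler('y',a).as_matrix()
def fk(q,p=PK):
    R=rz(q[0]); x=R@[p[0],p[1],p[2]]
    R=R@ry(q[1]); x=x+R@[0,0,p[3]]
    R=R@ry(q[2]); x=x+R@[p[4],p[7],p[5]]; w=x
    R=R@rz(q[3])@ry(q[4])@rz(q[5]+p[8]); return x+R@[0,0,p[6]],R
def ik(pos,R,q0):
    f=lambda q:np.r_[(fk(q)[0]-pos)*10,(fk(q)[1]-R).ravel()]
    r=least_squares(f,np.clip(q0,lo+1e-4,hi-1e-4),bounds=(lo,hi)); return r.x,np.sqrt(2*r.cost)
C=np.array([.5316,.2352,0])
def lp(head,lipxy,lipz,up):
    a=np.radians(up);h=np.radians(head);l=np.array([np.cos(h),np.sin(h),0])
    return tcp_for_scoop(np.array([*lipxy,0])-l*.045*np.cos(a)+[0,0,lipz-.045*np.sin(a)],head,up)
def over(head,lipz,up,short=.03):
    h=np.radians(head); return lp(head,(C-short*np.array([np.cos(h),np.sin(h),0]))[:2],lipz,up)
E
cat > scan.py <<'E'
from ik import *
s=st(); q=np.radians(s["qpos"]); p0,R0=np.array(s["eef_pos"]),np.array(s["ee_rot"])
for head in (60,75,90,105,120,135,150,180):
    w=[(p0,R0)]
    A=lp(head,(.50,.05),.23,30); w+=[A,over(head,.21,30),over(head,.15,0),over(head,.13,-20),over(head,.118,-40),over(head,.115,-50),over(head,.115,-60)]
    qq=q; out=[]
    for (a,b) in zip(w[:-1],w[1:]):
        sl=Slerp([0,1],Ro.from_matrix([a[1],b[1]])); em=0; dm=0
        for t in np.linspace(.1,1,10):
            q2,e=ik(a[0]+(b[0]-a[0])*t,sl(t).as_matrix(),qq); dm=max(dm,np.abs(q2-qq).max()); qq=q2; em=max(em,e)
        out.append((round(em,3),round(np.degrees(dm)),np.degrees(qq).round().astype(int).tolist()))
    print(head); [print("   ",o) for o in out]
E
python3 scan.py
```

```text
60
    (np.float64(0.0), 12, [-33, 6, 105, 12, 71, -8])
    (np.float64(0.0), 2, [-11, 7, 107, 12, 63, 13])
    (np.float64(0.0), 3, [5, 18, 91, -15, 82, 39])
    (np.float64(0.0), 2, [14, 29, 77, -27, 101, 45])
    (np.float64(0.0), 2, [20, 43, 62, -39, 120, 44])
    (np.float64(0.0), 1, [22, 50, 54, -47, 129, 40])
    (np.float64(0.0), 1, [24, 57, 46, -57, 137, 33])
75
    (np.float64(0.0), 11, [-32, 12, 97, 12, 75, -21])
    (np.float64(0.0), 2, [-13, 14, 98, 13, 68, -3])
    (np.float64(0.0), 3, [4, 20, 88, -18, 79, 23])
    (np.float64(0.0), 2, [14, 29, 78, -33, 94, 33])
    (np.float64(0.0), 2, [22, 40, 66, -46, 110, 35])
    (np.float64(0.0), 1, [25, 46, 60, -54, 118, 34])
    (np.float64(0.0), 1, [27, 52, 55, -62, 125, 30])
90
    (np.float64(0.0), 10, [-30, 19, 88, 10, 79, -32])
    (np.float64(0.0), 2, [-12, 21, 88, 12, 74, -16])
    (np.float64(0.0), 3, [3, 23, 84, -19, 75, 9])
    (np.float64(0.0), 2, [14, 28, 79, -37, 85, 22])
    (np.float64(0.0), 2, [23, 37, 72, -52, 99, 28])
    (np.float64(0.0), 1, [27, 42, 68, -59, 106, 30])
    (np.float64(0.0), 1, [30, 47, 64, -67
[... 1176 characters left out ...]
4])
    (np.float64(0.0), 2, [0, 50, 41, 6, 100, -59])
    (np.float64(0.0), 4, [7, 34, 67, -12, 65, -49])
    (np.float64(0.0), 3, [14, 26, 82, -35, 48, -28])
    (np.float64(0.013), 4, [22, 23, 94, -71, 45, 8])
    (np.float64(0.243), 1, [25, 23, 94, -71, 50, 9])
    (np.float64(0.469), 1, [29, 23, 94, -71, 56, 12])
180
    (np.float64(0.0), 3, [-5, 43, 50, -1, 99, -95])
    (np.float64(0.0), 7, [9, 63, 14, 2, 114, -81])
    (np.float64(0.0), 8, [11, 37, 62, -4, 63, -78])
    (np.float64(0.0), 3, [13, 25, 83, -14, 34, -68])
    (np.float64(0.029), 12, [15, 18, 101, -71, 14, -11])
    (np.float64(0.275), 0, [16, 14, 105, -71, 12, -11])
    (np.float64(0.519), 0, [15, 11, 109, -71, 10, -12])
```

```bash
python3 - <<'E'
from ik import *
A=lp(75,(.50,.06),.225,31)
rows([(*A,25)],-1)
E
```

```text
t 13.625 tcp [ 0.6051 -0.2104  0.1905] F [-0.6  0.1 -2.2] grip 0.0236 q [ -26.7   42.1   57.2   -7.7   91.6 -125.8]
0.10 0.12 0 -0.17 0 0.74 -1; 0.11 0.11 0.00 -0.17 0 0.74 -1; 0.12 0.10 0.00 -0.17 0 0.74 -1; 0.12 0.09 0.01 -0.17 0 0.74 -1; 0.13 0.08 0.01 -0.17 0 0.74 -1
0.14 0.07 0.01 -0.17 0 0.74 -1; 0.14 0.06 0.01 -0.17 0 0.74 -1; 0.15 0.05 0.01 -0.17 0 0.74 -1; 0.15 0.04 0.01 -0.17 0 0.74 -1; 0.15 0.02 0.01 -0.17 0 0.74 -1
0.15 0.01 0.01 -0.17 0 0.74 -1; 0.15 0 0.01 -0.17 0 0.74 -1; 0.15 -0.01 0.01 -0.17 0 0.74 -1; 0.15 -0.03 0.01 -0.17 0 0.74 -1; 0.15 -0.04 0.01 -0.17 0 0.74 -1
0.15 -0.05 0.01 -0.17 0 0.74 -1; 0.14 -0.06 0.01 -0.17 0 0.74 -1; 0.14 -0.07 0.01 -0.17 0 0.74 -1; 0.13 -0.08 0.01 -0.17 0 0.74 -1; 0.12 -0.09 0.00 -0.17 0 0.74 -1
0.12 -0.10 0.00 -0.17 0 0.74 -1; 0.11 -0.11 0.00 -0.17 0 0.74 -1; 0.10 -0.12 0 -0.17 0 0.74 -1; 0.09 -0.13 0 -0.17 0 0.74 -1; 0.08 -0.13 -0.01 -0.17 0 0.74 -1
```

Request:
carry_out --targets "0.05 0.06 0 -0.09 0 0.4 -1; 0.11 0.11 0 -0.17 0 0.74 -1; 0.12 0.1 0 -0.17 0 0.74 -1; 0.12 0.09 0.01 -0.17 0 0.74 -1; 0.13 0.08 0.01 -0.17 0 0.74 -1"

```text
time: 14.25
eef_pos: [0.5767, -0.1878, 0.1914]
ee_rot: [[-0.951, 0.204, -0.233], [0.197, 0.979, 0.051], [0.238, 0.003, -0.971]]
ft_force: [0.2, -0.7, -4.0]
grip_width: 0.024
```

Request:
carry_out --targets "0.14 0.07 0.01 -0.17 0 0.74 -1; 0.14 0.06 0.01 -0.17 0 0.74 -1; 0.15 0.05 0.01 -0.17 0 0.74 -1; 0.15 0.04 0.01 -0.17 0 0.74 -1; 0.15 0.02 0.01 -0.17 0 0.74 -1"

```text
time: 14.88
eef_pos: [0.545, -0.1625, 0.1942]
ee_rot: [[-0.791, 0.578, -0.202], [0.562, 0.816, 0.136], [0.244, -0.006, -0.97]]
ft_force: [0.3, -0.1, -2.5]
grip_width: 0.0237
```

Request:
carry_out --targets "0.15 0.01 0.01 -0.17 0 0.74 -1; 0.15 0 0.01 -0.17 0 0.74 -1; 0.15 -0.01 0.01 -0.17 0 0.74 -1; 0.15 -0.03 0.01 -0.17 0 0.74 -1; 0.15 -0.04 0.01 -0.17 0 0.74 -1"

```text
time: 15.5
eef_pos: [0.5137, -0.1381, 0.1978]
ee_rot: [[-0.498, 0.856, -0.142], [0.832, 0.517, 0.199], [0.243, -0.019, -0.97]]
ft_force: [-0.7, 0.3, -2.9]
grip_width: 0.0238
```

```bash
python3 - <<'E'
from ik import *
where()
A=lp(75,(.50,.06),.225,31)
rows([(*A,11),(*over(75,.21,31),10)],-1)
E
```

```text
origin tray -0.0508 0.1931 z 0.182 lip x -0.0643 z 0.2061 pitch 32.39 head 120.47
t 15.5 tcp [ 0.5137 -0.1381  0.1978] F [-0.7  0.3 -2.9] grip 0.0238 q [-30.3  27.3  80.9   5.8  84.8 -62.5]
0.14 -0.04 -0.01 -0.18 -0.01 0.68 -1; 0.13 -0.04 -0.01 -0.18 -0.01 0.68 -1; 0.13 -0.05 -0.01 -0.18 -0.01 0.68 -1; 0.12 -0.06 -0.01 -0.18 -0.01 0.68 -1; 0.12 -0.07 -0.01 -0.18 -0.01 0.68 -1
0.11 -0.08 -0.01 -0.18 -0.01 0.68 -1; 0.11 -0.09 -0.02 -0.18 -0.01 0.68 -1; 0.10 -0.09 -0.02 -0.18 -0.01 0.68 -1; 0.10 -0.10 -0.02 -0.18 -0.01 0.68 -1; 0.09 -0.11 -0.02 -0.18 -0.01 0.68 -1
0.08 -0.11 -0.02 -0.18 -0.01 0.68 -1; 0.28 -0.03 0.09 0 0.00 0.00 -1; 0.28 -0.03 0.09 0.00 0.00 0.00 -1; 0.28 -0.03 0.09 0.00 0.00 0.00 -1; 0.28 -0.03 0.09 0.00 0.00 0.00 -1
0.28 -0.03 0.09 0.00 0.00 0.00 -1; 0.28 -0.03 0.09 0.00 0.00 0.00 -1; 0.28 -0.03 0.09 0.00 0.00 0.00 -1; 0.28 -0.03 0.09 0.00 0.00 0.00 -1; 0.28 -0.03 0.09 0.00 0.00 0.00 -1
0.28 -0.03 0.09 0.00 0.00 0.00 -1
```

Request:
carry_out --targets "0.14 -0.04 -0.01 -0.18 -0.01 0.68 -1; 0.13 -0.04 -0.01 -0.18 -0.01 0.68 -1; 0.13 -0.05 -0.01 -0.18 -0.01 0.68 -1; 0.12 -0.06 -0.01 -0.18 -0.01 0.68 -1; 0.12 -0.07 -0.01 -0.18 -0.01 0.68 -1"

```text
time: 16.12
eef_pos: [0.4874, -0.1142, 0.2054]
ee_rot: [[-0.154, 0.986, -0.056], [0.96, 0.163, 0.227], [0.233, -0.019, -0.972]]
ft_force: [-0.7, 0.1, -3.0]
grip_width: 0.0236
```

Request:
carry_out --targets "0.11 -0.08 -0.01 -0.18 -0.01 0.68 -1; 0.11 -0.09 -0.02 -0.18 -0.01 0.68 -1; 0.1 -0.09 -0.02 -0.18 -0.01 0.68 -1; 0.1 -0.1 -0.02 -0.18 -0.01 0.68 -1; 0.09 -0.11 -0.02 -0.18 -0.01 0.68 -1"

```text
time: 16.75
eef_pos: [0.4606, -0.0899, 0.2135]
ee_rot: [[0.213, 0.977, 0.032], [0.952, -0.214, 0.219], [0.221, -0.016, -0.975]]
ft_force: [0.4, -0.5, -3.3]
grip_width: 0.0236
```

```bash
python3 - <<'E'
from ik import *
where()
rows([(*over(75,.21,31),12)],-1)
E
```

```text
origin tray -0.0105 0.2489 z 0.195 lip x 0.0044 z 0.2182 pitch 31.04 head 77.06
t 16.75 tcp [ 0.4606 -0.0899  0.2135] F [ 0.4 -0.5 -3.3] grip 0.0236 q [-31.6  13.7  97.5  12.2  74.2 -23. ]
0.24 -0.01 0.07 -0.02 0 0.03 -1; 0.24 -0.02 0.07 -0.02 0 0.03 -1; 0.24 -0.02 0.07 -0.02 0 0.03 -1; 0.24 -0.02 0.07 -0.02 0 0.03 -1; 0.24 -0.02 0.07 -0.02 0 0.03 -1
0.24 -0.02 0.07 -0.02 0 0.03 -1; 0.24 -0.02 0.07 -0.02 0 0.03 -1; 0.24 -0.02 0.07 -0.02 0 0.03 -1; 0.24 -0.02 0.07 -0.02 0 0.03 -1; 0.24 -0.02 0.07 -0.02 0 0.03 -1
0.24 -0.02 0.07 -0.02 0 0.03 -1; 0.24 -0.03 0.07 -0.02 0 0.03 -1
```

Request:
carry_out --targets "0.12 -0.01 0.03 -0.01 0 0.03 -1; 0.24 -0.02 0.07 -0.02 0 0.03 -1; 0.24 -0.02 0.07 -0.02 0 0.03 -1; 0.24 -0.02 0.07 -0.02 0 0.03 -1; 0.24 -0.02 0.07 -0.02 0 0.03 -1"

```text
time: 17.38
eef_pos: [0.4685, -0.0306, 0.2091]
ee_rot: [[0.226, 0.973, 0.038], [0.949, -0.229, 0.217], [0.22, -0.013, -0.975]]
ft_force: [-0.3, -1.2, -3.4]
grip_width: 0.0235
```

Request:
carry_out --targets "0.24 -0.02 0.07 -0.02 0 0.03 -1; 0.24 -0.02 0.07 -0.02 0 0.03 -1; 0.24 -0.02 0.07 -0.02 0 0.03 -1; 0.24 -0.02 0.07 -0.02 0 0.03 -1; 0.24 -0.02 0.07 -0.02 0 0.03 -1"

```text
time: 18.0
eef_pos: [0.4789, 0.0359, 0.2049]
ee_rot: [[0.242, 0.969, 0.049], [0.945, -0.247, 0.214], [0.22, -0.006, -0.976]]
ft_force: [0.7, -0.1, -3.1]
grip_width: 0.0234
```

```bash
python3 - <<'E'
from ik import *
where()
rows([(*over(75,.20,28),3),(*over(75,.15,0),6),(*over(75,.13,-20),5),(*over(75,.118,-40),5),(*over(75,.115,-57),4)],-1)
E
```

```text
origin tray 0.0324 0.3683 z 0.1864 lip x 0.0482 z 0.2095 pitch 31.0 head 75.52
t 18.0 tcp [0.4789 0.0359 0.2049] F [ 0.7 -0.1 -3.1] grip 0.0234 q [-16.3  13.3  99.4  13.6  68.6  -7.1]
0.15 0 0.05 -0.03 -0.17 0.04 -1; 0.15 0 0.04 -0.03 -0.17 0.04 -1; 0.15 0 0.04 -0.03 -0.17 0.04 -1; 0.08 0 -0.06 0 -0.78 0.00 -1; 0.07 0.00 -0.06 0.00 -0.78 0.00 -1
0.07 0 -0.07 0.00 -0.78 0 -1; 0.06 0 -0.07 0 -0.78 0 -1; 0.05 0.00 -0.08 0.00 -0.78 0 -1; 0.05 0 -0.08 0 -0.78 0.00 -1; 0.10 0 -0.12 0 -0.67 0 -1
0.09 0.00 -0.13 0.00 -0.67 0.00 -1; 0.08 0 -0.13 0 -0.67 0 -1; 0.07 0.00 -0.14 0 -0.67 0 -1; 0.06 0 -0.14 0.00 -0.67 0 -1; 0.11 0.00 -0.16 0.00 -0.67 0.00 -1
0.09 0 -0.17 0 -0.67 0 -1; 0.08 0 -0.17 0.00 -0.67 0.00 -1; 0.07 0.00 -0.18 0.00 -0.67 0.00 -1; 0.06 0 -0.18 0.00 -0.67 0 -1; 0.09 0 -0.20 0 -0.71 0 -1
0.07 0.00 -0.21 0 -0.71 0.00 -1; 0.06 0.00 -0.22 0.00 -0.71 0.00 -1; 0.04 0 -0.22 0 -0.71 0.00 -1
```

Request:
carry_out --targets "0.15 0 0.05 -0.03 -0.17 0.04 -1; 0.15 0 0.04 -0.03 -0.17 0.04 -1; 0.15 0 0.04 -0.03 -0.17 0.04 -1; 0.08 0 -0.06 0 -0.78 0 -1; 0.07 0 -0.06 0 -0.78 0 -1"

```text
time: 18.62
eef_pos: [0.4867, 0.0682, 0.2096]
ee_rot: [[0.263, 0.965, 0.001], [0.965, -0.263, -0.001], [-0.001, 0.001, -1.0]]
ft_force: [0.0, 0.6, -3.7]
grip_width: 0.0236
```

```bash
python3 - <<'E'
from ik import *
o,l,Rs=scoop_now(); print(l-C); where()
rows([(*over(75,.15,0),4),(*over(75,.13,-20),5)],-1)
E
```

```text
[-0.00563228 -0.02276801  0.18051805]
origin tray 0.0444 0.3917 z 0.1664 lip x 0.0624 z 0.1805 pitch 18.25 head 74.79
t 18.625 tcp [0.4867 0.0682 0.2096] F [ 0.   0.6 -3.7] grip 0.0236 q [-5.7 15.6 94.7 -0.1 69.7  9.6]
0.05 0.00 -0.07 0.00 -0.76 -0.01 -1; 0.04 0.00 -0.08 0.00 -0.76 -0.01 -1; 0.04 0.00 -0.08 0.00 -0.76 -0.01 -1; 0.03 0.00 -0.08 0.00 -0.76 -0.01 -1; 0.10 0 -0.12 0 -0.67 0 -1
0.09 0.00 -0.13 0.00 -0.67 0.00 -1; 0.08 0 -0.13 0 -0.67 0 -1; 0.07 0.00 -0.14 0 -0.67 0 -1; 0.06 0 -0.14 0.00 -0.67 0 -1
```

Request:
carry_out --targets "0.05 0 -0.06 0 -0.76 0 -1; 0.04 0 -0.06 0 -0.76 0 -1; 0.04 0 -0.06 0 -0.76 0 -1; 0.03 0 -0.06 0 -0.76 0 -1; 0.1 0 -0.1 0 -0.67 0 -1"

```text
time: 19.25
eef_pos: [0.491, 0.0872, 0.224]
ee_rot: [[0.244, 0.965, -0.1], [0.888, -0.264, -0.376], [-0.389, 0.003, -0.921]]
ft_force: [0.1, 0.4, -3.4]
grip_width: 0.0234
```

```bash
python3 - <<'E'
from ik import *
o,l,Rs=scoop_now(); print(l-C); where()
rows([(*over(75,.128,-20),4),(*over(75,.118,-40),5),(*over(75,.115,-57),4)],-1)
E
```

```text
[-0.00694339 -0.02608684  0.13918333]
origin tray 0.0416 0.3868 z 0.1428 lip x 0.0605 z 0.1392 pitch -4.59 head 74.68
t 19.25 tcp [0.491  0.0872 0.224 ] F [ 0.1  0.4 -3.4] grip 0.0234 q [  6.7  22.4  86.  -21.5  81.1  27.1]
0.07 0.00 -0.14 0.00 -0.64 -0.01 -1; 0.06 0.00 -0.14 0.00 -0.64 -0.01 -1; 0.05 0.00 -0.14 0.00 -0.64 -0.01 -1; 0.04 0.00 -0.15 0.00 -0.64 -0.01 -1; 0.10 0.00 -0.17 0.00 -0.67 0.00 -1
0.09 0 -0.17 0 -0.67 0 -1; 0.08 0 -0.18 0.00 -0.67 0.00 -1; 0.06 0.00 -0.18 0.00 -0.67 0.00 -1; 0.05 0 -0.19 0.00 -0.67 0 -1; 0.09 0 -0.20 0 -0.71 0 -1
0.07 0.00 -0.21 0 -0.71 0.00 -1; 0.06 0.00 -0.22 0.00 -0.71 0.00 -1; 0.04 0 -0.22 0 -0.71 0.00 -1
```

Request:
carry_out --targets "0.07 0 -0.13 0 -0.64 0 -1; 0.06 0 -0.14 0 -0.64 0 -1; 0.05 0 -0.14 0 -0.64 0 -1; 0.04 0 -0.15 0 -0.64 0 -1; 0.1 0 -0.17 0 -0.67 0 -1"

```text
time: 19.88
eef_pos: [0.4997, 0.1235, 0.2467]
ee_rot: [[0.198, 0.964, -0.174], [0.709, -0.264, -0.654], [-0.677, 0.006, -0.736]]
ft_force: [-0.5, -0.3, -2.0]
grip_width: 0.0238
```

Request:
carry_out --targets "0.09 0 -0.17 0 -0.67 0 -1; 0.08 0 -0.18 0 -0.67 0 -1; 0.06 0 -0.18 0 -0.67 0 -1; 0.05 0 -0.19 0 -0.67 0 -1; 0 0 0 0 0 0 -1"

```text
time: 20.5
eef_pos: [0.5095, 0.1643, 0.2586]
ee_rot: [[0.143, 0.965, -0.219], [0.498, -0.261, -0.827], [-0.856, 0.009, -0.518]]
ft_force: [-0.1, 0.0, -1.6]
grip_width: 0.0239
```

```bash
python3 - <<'E'
from ik import *
o,l,Rs=scoop_now(); print(l-C); where()
rows([(*over(75,.115,-55),4)],-1)
im,d=manip.get_image("scene"); P=cloud("scene",d); np.savez("pics/s10.npz",im=im,d=d)
hsv=cv2.cvtColor(im,cv2.COLOR_RGB2HSV)
m=((hsv[...,2]>140)&(hsv[...,1]<60)&(np.hypot(P[...,0]-C[0],P[...,1]-C[1])<.075)).astype(np.uint8)
n,lab,stt,c=cv2.connectedComponentsWithStats(m)
for i in range(1,n):
    if stt[i,4]>8: print(stt[i],np.median(P[lab==i],0).round(3), P[lab==i][:,2].max().round(3))
E
```

```text
[-0.00706859 -0.02043881  0.11571097]
origin tray 0.0468 0.4021 z 0.145 lip x 0.0614 z 0.1157 pitch -40.53 head 74.41
t 20.5 tcp [0.5095 0.1643 0.2586] F [-0.1  0.  -1.6] grip 0.0239 q [ 22.8  41.1  65.3 -46.5 110.8  36.2]
0.04 0.01 -0.14 0.00 -0.60 -0.02 -1; 0.03 0.01 -0.15 0.00 -0.60 -0.02 -1; 0.02 0.01 -0.15 0.00 -0.60 -0.02 -1; 0.01 0.01 -0.15 0.00 -0.60 -0.02 -1
[429  92   6   5  15] [0.559 0.283 0.365] 0.37
[374 174  20  15 105] [0.486 0.226 0.066] 0.075
[410 185   5   4  14] [0.584 0.246 0.093] 0.097
```

Request:
carry_out --targets "0.04 0.01 -0.14 0 -0.6 0 -1; 0.03 0.01 -0.15 0 -0.6 0 -1; 0.02 0.01 -0.15 0 -0.6 0 -1; 0 0 0 0 0 0 -1; 0 0 0 0 0 0 -1"

```text
time: 21.18
eef_pos: [0.5169, 0.1831, 0.2672]
ee_rot: [[0.106, 0.965, -0.241], [0.34, -0.263, -0.903], [-0.934, 0.014, -0.356]]
ft_force: [-0.0, -0.8, -2.8]
grip_width: 0.0235
```

```bash
python3 - <<'E'
from ik import *
F=[]
where(); s=st(); p=np.array(s["eef_pos"]);R=np.array(s["ee_rot"])
F.append(s["ft_force"][2])
im,d=manip.get_image("scene"); im2,d2=manip.get_image("top"); print(F,manip.read_state()["ft_force"])
for nm,I,D in(("s",im,d),("t",im2,d2)):
    P=cloud("scene" if nm=="s" else "top",D); np.savez(f"pics/{nm}11.npz",im=I,d=D)
    hsv=cv2.cvtColor(I,cv2.COLOR_RGB2HSV)
    # tray stones: bright low-saturation inside tray, height 20..60mm
    T=np.stack([(P-O)@ex,(P-O)@ey],-1)
    m=((hsv[...,2]>140)&(hsv[...,1]<60)&(np.abs(T[...,1])<.066)&(np.abs(T[...,0]+.02)<.14)).astype(np.uint8)
    n,lab,stt,c=cv2.connectedComponentsWithStats(m)
    for i in range(1,n):
        if stt[i,4]>4: print(nm,stt[i],np.median(P[lab==i],0).round(3),np.median(T[lab==i],0).round(3))
    # spilled white things on the bench between
E
```

```text
origin tray 0.049 0.4004 z 0.1521 lip x 0.0614 z 0.1172 pitch -50.85 head 73.75
[np.float64(-2.8213463161229244)] [ 0.18956637  0.34799297 -0.67390599]
s [260 242   8   7  47] [ 0.476 -0.186  0.034] [-0.055  0.046]
t [389 191   7   7  35] [ 0.471 -0.187  0.035] [-0.06   0.046]
```

```bash
python3 - <<'E'
from ik import *
rows([(*over(75,.13,-40),3),(*over(75,.165,-10),6),(*over(75,.2,0),3),(*lp(75,(.49,.06),.20,0),8),(*lp(180,(.48,0),.15,0),20)],-1)
E
```

```text
t 21.275 tcp [0.5169 0.1832 0.2673] F [ 0.2  0.3 -0.7] grip 0.0235 q [ 25.3  46.8  59.5 -54.4 118.7  34.2]
-0.10 0.01 0.17 0.01 0.61 -0.05 -1; -0.11 0.01 0.17 0.01 0.61 -0.05 -1; -0.12 0.01 0.16 0.01 0.61 -0.05 -1; -0.08 0.00 0.20 0.00 0.83 0.00 -1; -0.10 0.00 0.19 0 0.83 0 -1
-0.11 0.00 0.18 0.00 0.83 0.00 -1; -0.13 0.00 0.17 0.00 0.83 0 -1; -0.14 0.00 0.16 0 0.83 0 -1; -0.16 0.00 0.15 0 0.83 0.00 -1; -0.13 0 -0.03 0 0.56 0 -1
-0.13 0.00 -0.04 0.00 0.56 0.00 -1; -0.12 0 -0.04 0 0.56 0 -1; -0.36 0.01 0.12 0.00 0 0 -1; -0.36 0.01 0.12 0.00 0.00 0.00 -1; -0.36 0.01 0.12 0.00 0.00 0.00 -1
-0.36 0.01 0.12 0.00 0.00 0.00 -1; -0.36 0.01 0.12 0.00 0.00 0.00 -1; -0.36 0.01 0.12 0.00 0.00 0.00 -1; -0.36 0.01 0.12 0.00 0.00 0.00 -1; -0.36 0.01 0.12 0.00 0.00 0.00 -1
0.12 0.13 0.01 -0.27 0.00 -0.83 -1; 0.10 0.14 0.02 -0.27 0.00 -0.83 -1; 0.09 0.15 0.02 -0.27 0 -0.83 -1; 0.08 0.16 0.03 -0.27 0 -0.83 -1; 0.06 0.16 0.03 -0.27 0 -0.83 -1
0.05 0.17 0.04 -0.27 0.00 -0.83 -1; 0.04 0.17 0.04 -0.27 0.00 -0.83 -1; 0.02 0.17 0.05 -0.27 0 -0.83 -1; 0.01 0.17 0.05 -0.27 0.00 -0.83 -1; -0.01 0.17 0.06 -0.27 0.00 -0.83 -1
-0.02 0.17 0.06 -0.27 0 -0.83 -1; -0.04 0.16 0.07 -0.27 0.00 -0.83 -1; -0.05 0.16 0.07 -0.27 0 -0.83 -1; -0.07 0.15 0.07 -0.27 0 -0.83 -1; -0.08 0.14 0.08 -0.27 0.00 -0.83 -1
-0.09 0.13 0.08 -0.27 0 -0.83 -1; -0.10 0.12 0.09 -0.27 0.00 -0.83 -1; -0.11 0.11 0.09 -0.27 0 -0.83 -1; -0.12 0.10 0.09 -0.27 0 -0.83 -1; -0.13 0.08 0.09 -0.27 0 -0.83 -1
```

Request:
carry_out --targets "-0.16 0.01 0.15 0.01 0.5 -0.05 -1; -0.17 0.01 0.15 0.01 0.55 -0.05 -1; -0.17 0.01 0.15 0.01 0.61 -0.05 -1; -0.1 0 0.19 0 0.8 0 -1; -0.1 0 0.19 0 0.83 0 -1"

```text
time: 21.9
eef_pos: [0.5039, 0.1308, 0.2794]
ee_rot: [[0.172, 0.966, -0.195], [0.639, -0.26, -0.724], [-0.75, -0.0, -0.662]]
ft_force: [0.4, -0.4, -1.1]
grip_width: 0.0239
```

Request:
carry_out --targets "-0.11 0 0.17 0 0.83 0 -1; -0.13 0 0.16 0 0.83 0 -1; -0.14 0 0.15 0 0.83 0 -1; -0.16 0 0.12 0 0.83 0 -1; -0.13 0 -0.05 0 0.56 0 -1"

```text
time: 22.52
eef_pos: [0.4906, 0.0848, 0.2819]
ee_rot: [[0.242, 0.965, -0.103], [0.879, -0.263, -0.397], [-0.41, 0.006, -0.912]]
ft_force: [0.5, 0.4, -1.8]
grip_width: 0.024
```

```bash
python3 - <<'E'
from ik import *
where();o,l,Rs=scoop_now(); print(l-C)
rows([(*over(75,.2,0),3),(*lp(75,(.49,.06),.20,0),7),(*lp(180,(.48,0),.15,0),20)],-1)
E
```

```text
origin tray 0.0401 0.3827 z 0.1988 lip x 0.059 z 0.1942 pitch -5.91 head 74.71
[-0.00772745 -0.03044719  0.19415852]
t 22.525 tcp [0.4906 0.0848 0.2819] F [ 0.5  0.4 -1.8] grip 0.024 q [  7.   20.   80.8 -22.4  88.6  24.7]
-0.02 0.00 0.06 0.01 0.33 -0.02 -1; -0.02 0.00 0.06 0.01 0.33 -0.02 -1; -0.03 0.00 0.06 0.01 0.33 -0.02 -1; -0.41 0.01 0.13 0.00 0 0 -1; -0.41 0.01 0.13 0.00 0.00 0.00 -1
-0.41 0.01 0.13 0.00 0.00 0.00 -1; -0.41 0.01 0.13 0.00 0.00 0.00 -1; -0.41 0.01 0.13 0.00 0.00 0.00 -1; -0.41 0.01 0.13 0.00 0.00 0.00 -1; -0.41 0.01 0.13 0.00 0.00 0.00 -1
0.12 0.13 0.01 -0.27 0.00 -0.83 -1; 0.10 0.14 0.02 -0.27 0.00 -0.83 -1; 0.09 0.15 0.02 -0.27 0 -0.83 -1; 0.08 0.16 0.03 -0.27 0 -0.83 -1; 0.06 0.16 0.03 -0.27 0 -0.83 -1
0.05 0.17 0.04 -0.27 0.00 -0.83 -1; 0.04 0.17 0.04 -0.27 0.00 -0.83 -1; 0.02 0.17 0.05 -0.27 0 -0.83 -1; 0.01 0.17 0.05 -0.27 0.00 -0.83 -1; -0.01 0.17 0.06 -0.27 0.00 -0.83 -1
-0.02 0.17 0.06 -0.27 0 -0.83 -1; -0.04 0.16 0.07 -0.27 0.00 -0.83 -1; -0.05 0.16 0.07 -0.27 0 -0.83 -1; -0.07 0.15 0.07 -0.27 0 -0.83 -1; -0.08 0.14 0.08 -0.27 0.00 -0.83 -1
-0.09 0.13 0.08 -0.27 0 -0.83 -1; -0.10 0.12 0.09 -0.27 0.00 -0.83 -1; -0.11 0.11 0.09 -0.27 0 -0.83 -1; -0.12 0.10 0.09 -0.27 0 -0.83 -1; -0.13 0.08 0.09 -0.27 0 -0.83 -1
```

Request:
carry_out --targets "-0.02 0 0.06 0.01 0.33 0 -1; -0.02 0 0.06 0.01 0.33 0 -1; -0.03 0 0.06 0.01 0.33 0 -1; -0.41 0.01 0.13 0 0 0 -1; -0.41 0.01 0.13 0 0 0 -1"

```text
time: 23.15
eef_pos: [0.4776, 0.0357, 0.2743]
ee_rot: [[0.252, 0.965, -0.078], [0.918, -0.264, -0.296], [-0.306, 0.003, -0.952]]
ft_force: [-0.6, -0.0, 0.1]
grip_width: 0.0236
```

Request:
carry_out --targets "-0.41 0.01 0.13 0 0 0 -1; -0.41 0.01 0.13 0 0 0 -1; -0.41 0.01 0.13 0 0 0 -1; -0.41 0.01 0.13 0 0 0 -1; -0.41 0.01 0.13 0 0 0 -1"

```text
time: 23.78
eef_pos: [0.4502, -0.0716, 0.2724]
ee_rot: [[0.25, 0.965, -0.079], [0.92, -0.263, -0.292], [-0.302, 0.0, -0.953]]
ft_force: [0.0, -0.7, -2.0]
grip_width: 0.0232
```

```bash
python3 - <<'E'
from ik import *
where()
rows([(*lp(180,(.48,0),.15,0),21)],-1)
for nm in("scene","top"):
    I,D=manip.get_image(nm); P=cloud(nm,D); np.savez(f"pics/{nm}12.npz",im=I,d=D)
    m=(np.hypot(P[...,0]-C[0],P[...,1]-C[1])<.066)&(P[...,2]>.083)&(P[...,2]<.125)&(np.hypot(P[...,0]-C[0],P[...,1]-C[1])>.018)
    n,lab,stt,c=cv2.connectedComponentsWithStats(m.astype(np.uint8))
    for i in range(1,n):
        if stt[i,4]>4: print(nm,stt[i],(P[lab==i].mean(0)-C).round(3))
E
```

```text
origin tray -0.0227 0.2438 z 0.1991 lip x -0.0038 z 0.1996 pitch 0.7 head 74.78
t 23.775 tcp [ 0.4502 -0.0716  0.2724] F [ 0.  -0.7 -2. ] grip 0.0232 q [-14.5  10.2  93.5 -18.1  77.1   4.9]
0.12 0.13 0.01 -0.26 0 -0.79 -1; 0.10 0.14 0.02 -0.26 0 -0.79 -1; 0.09 0.15 0.02 -0.26 0 -0.79 -1; 0.08 0.15 0.02 -0.26 0 -0.79 -1; 0.07 0.16 0.03 -0.26 0 -0.79 -1
0.05 0.16 0.03 -0.26 0 -0.79 -1; 0.04 0.17 0.04 -0.26 0 -0.79 -1; 0.03 0.17 0.04 -0.26 0 -0.79 -1; 0.01 0.17 0.04 -0.26 0 -0.79 -1; 0 0.17 0.05 -0.26 0 -0.79 -1
-0.02 0.17 0.05 -0.26 0 -0.79 -1; -0.03 0.16 0.06 -0.26 0 -0.79 -1; -0.04 0.16 0.06 -0.26 0 -0.79 -1; -0.06 0.15 0.07 -0.26 0 -0.79 -1; -0.07 0.14 0.07 -0.26 0 -0.79 -1
-0.08 0.14 0.07 -0.26 0 -0.79 -1; -0.09 0.13 0.08 -0.26 0 -0.79 -1; -0.10 0.12 0.08 -0.26 0 -0.79 -1; -0.11 0.11 0.08 -0.26 0 -0.79 -1; -0.12 0.09 0.09 -0.26 0 -0.79 -1
-0.13 0.08 0.09 -0.26 0 -0.79 -1
scene [398 167  14  14 102] [-0.006  0.037  0.091]
scene [411 175   9   9  58] [0.031 0.045 0.089]
scene [407 184  10   6  35] [0.048 0.012 0.091]
top [236 147  10  10  74] [0.049 0.014 0.089]
top [225 154  10  11  66] [0.027 0.046 0.089]
top [231 165   9  10  66] [-0.003  0.027  0.091]
top [223 171   8   9  61] [-0.018  0.052  0.089]
```

Four stones are in the bowl and one is in the tray. Now I'll take the scoop back to the pad.

Request:
carry_out --targets "0.12 0.13 0.01 -0.26 0 -0.79 -1; 0.1 0.14 0.02 -0.26 0 -0.79 -1; 0.09 0.15 0.02 -0.26 0 -0.79 -1; 0.08 0.15 0.02 -0.26 0 -0.79 -1; 0.07 0.16 0.03 -0.26 0 -0.79 -1"

```text
time: 24.5
eef_pos: [0.4899, -0.0515, 0.2592]
ee_rot: [[-0.171, 0.984, 0.059], [0.939, 0.181, -0.294], [-0.3, 0.005, -0.954]]
ft_force: [-0.1, -0.2, -1.4]
grip_width: 0.0236
```

Request:
carry_out --targets "0.05 0.16 0.03 -0.26 0 -0.79 -1; 0.04 0.17 0.04 -0.26 0 -0.79 -1; 0.03 0.17 0.04 -0.26 0 -0.79 -1; 0.01 0.17 0.04 -0.26 0 -0.79 -1; 0 0.17 0.05 -0.26 0 -0.79 -1"

```text
time: 25.12
eef_pos: [0.5298, -0.0285, 0.2461]
ee_rot: [[-0.563, 0.805, 0.187], [0.771, 0.593, -0.234], [-0.299, 0.012, -0.954]]
ft_force: [0.8, 0.1, -1.6]
grip_width: 0.0232
```

Request:
carry_out --targets "-0.02 0.17 0.05 -0.26 0 -0.79 -1; -0.03 0.16 0.06 -0.26 0 -0.79 -1; -0.04 0.16 0.06 -0.26 0 -0.79 -1; -0.06 0.15 0.07 -0.26 0 -0.79 -1; -0.07 0.14 0.07 -0.26 0 -0.79 -1"

```text
time: 25.75
eef_pos: [0.5693, -0.0052, 0.2331]
ee_rot: [[-0.841, 0.465, 0.277], [0.448, 0.885, -0.123], [-0.302, 0.02, -0.953]]
ft_force: [0.1, -0.9, -1.3]
grip_width: 0.0236
```

```bash
python3 - <<'E'
from ik import *
o,l,Rs=scoop_now();print(o);where()
rows([(*lp(180,(.478,-.0014),.12,0),9),(*lp(180,(.478,-.0014),.03,0),6)],-1)
E
```

```text
[0.49134457 0.03733747 0.15975379]
origin tray -0.0012 0.2637 z 0.1598 lip x -0.037 z 0.1603 pitch 0.7 head 152.32
t 25.75 tcp [ 0.5693 -0.0052  0.2331] F [ 0.1 -0.9 -1.3] grip 0.0236 q [-10.6  16.4  91.7  -4.9  54.8 -70.5]
-0.05 0.05 0.11 -0.14 -0.01 -0.49 -1; -0.05 0.04 0.11 -0.14 -0.01 -0.49 -1; -0.05 0.04 0.11 -0.14 -0.01 -0.49 -1; -0.05 0.04 0.11 -0.14 -0.01 -0.49 -1; -0.06 0.03 0.11 -0.14 -0.01 -0.49 -1
-0.06 0.03 0.11 -0.14 -0.01 -0.49 -1; -0.06 0.02 0.11 -0.14 -0.01 -0.49 -1; -0.06 0.02 0.11 -0.14 -0.01 -0.49 -1; -0.06 0.01 0.11 -0.14 -0.01 -0.49 -1; 0.09 0.00 0.28 0.00 0.00 0.00 -1
0.09 0.00 0.28 0.00 0.00 0.00 -1; 0.09 0.00 0.28 0.00 0.00 0.00 -1; 0.09 0.00 0.28 0.00 0.00 0.00 -1; 0.09 0.00 0.28 0.00 0.00 0.00 -1; 0.09 0.00 0.28 0.00 0.00 0.00 -1
```

Request:
carry_out --targets "-0.05 0.05 0.11 -0.14 -0.01 -0.49 -1; -0.05 0.04 0.11 -0.14 -0.01 -0.49 -1; -0.05 0.04 0.11 -0.14 -0.01 -0.49 -1; -0.05 0.04 0.11 -0.14 -0.01 -0.49 -1; -0.06 0.03 0.11 -0.14 -0.01 -0.49 -1"

```text
time: 26.38
eef_pos: [0.5932, 0.0015, 0.2087]
ee_rot: [[-0.93, 0.203, 0.305], [0.198, 0.979, -0.049], [-0.309, 0.015, -0.951]]
ft_force: [-0.4, -0.2, -1.4]
grip_width: 0.0235
```

Request:
carry_out --targets "-0.06 0.03 0.11 -0.14 -0.01 -0.49 -1; -0.06 0.02 0.11 -0.14 -0.01 -0.49 -1; -0.06 0.02 0.11 -0.14 -0.01 -0.49 -1; -0.06 0.01 0.11 -0.14 -0.01 -0.49 -1; 0.09 0 0.28 0 0 0 -1"

```text
time: 27.0
eef_pos: [0.6128, 0.0078, 0.1744]
ee_rot: [[-0.949, -0.018, 0.314], [-0.013, 1.0, 0.016], [-0.314, 0.011, -0.949]]
ft_force: [-0.2, -0.6, -2.1]
grip_width: 0.024
```

Request:
carry_out --targets "0.09 0 0.28 0 0 0 -1; 0.09 0 0.28 0 0 0 -1; 0.09 0 0.28 0 0 0 -1; 0 0 0 0 0 0 -1"

```text
time: 27.5
eef_pos: [0.6116, 0.0095, 0.1245]
ee_rot: [[-0.951, -0.016, 0.309], [-0.011, 1.0, 0.017], [-0.309, 0.012, -0.951]]
ft_force: [0.3, -0.5, -2.6]
grip_width: 0.0234
```

```bash
python3 - <<'E'
from ik import *
o,l,Rs=scoop_now();print(o);where()
rows([(*lp(180,(.478,-.0014),.015,0),4)],-1)
im,d=manip.get_image("scene"); P=cloud("scene",d); np.savez("pics/s13.npz",im=im,d=d)
# actual pitch: back-wall / pan surfaces in the scoop frame (rear face visible to scene cam)
q=(P-o)@Rs
m=(abs(q[...,0]+.0455)<.006)&(abs(q[...,1])<.045)&(q[...,2]>.0)&(q[...,2]<.042); r=q[m]
A=np.c_[r[:,2],r[:,1],np.ones(len(r))];k=np.linalg.lstsq(A,r[:,0],rcond=None)[0];print(len(r),"back wall slope deg (z,y)",np.degrees(np.arctan(k[:2])),k[2])
E
```

```text
[0.52335155 0.00896738 0.05046157]
origin tray 0.0255 0.2304 z 0.0505 lip x -0.0189 z 0.0507 pitch 0.28 head 180.92
t 27.5 tcp [0.6116 0.0095 0.1245] F [ 0.3 -0.5 -2.6] grip 0.0234 q [ -11.9   27.6   93.2    6.9   41.9 -107.2]
0.06 -0.06 0.16 0.04 -0.01 0.03 -1; 0.06 -0.06 0.16 0.04 -0.01 0.03 -1; 0.06 -0.06 0.16 0.04 -0.01 0.03 -1; 0.06 -0.05 0.16 0.04 -0.01 0.03 -1
159 back wall slope deg (z,y) [2.450731   0.75641442] -0.04914199285897316
```

```bash
python3 - <<'E'
from ik import *
rows([(*lp(180,(.478,-.0014),.015,2),5),(*lp(180,(.478,-.0014),.003,2),5)],-1)
E
```

```text
t 27.55 tcp [0.612  0.0094 0.1254] F [ 0.2  0.3 -0.1] grip 0.0234 q [ -11.9   27.6   93.2    6.9   41.9 -107.2]
0.05 -0.05 0.16 0.03 0.06 0.02 -1; 0.04 -0.04 0.16 0.03 0.06 0.02 -1; 0.04 -0.04 0.16 0.03 0.06 0.02 -1; 0.04 -0.04 0.16 0.03 0.06 0.02 -1; 0.04 -0.04 0.16 0.03 0.06 0.02 -1
0.01 0.00 0.05 0 0.00 0 -1; 0.01 0.00 0.05 0.00 0.00 0.00 -1; 0.01 0.00 0.05 0.00 0.00 0.00 -1; 0.01 0.00 0.05 0.00 0.00 0.00 -1; 0.01 0.00 0.05 0.00 0.00 0.00 -1
```

Request:
carry_out --targets "0.05 -0.05 0.16 0.03 0.06 0.02 -1; 0.04 -0.04 0.16 0.03 0.06 0.02 -1; 0.04 -0.04 0.16 0.03 0.06 0.02 -1; 0.04 -0.04 0.16 0.03 0.06 0.02 -1; 0.04 -0.04 0.1 0.03 0.06 0.02 -1"

```text
time: 28.18
eef_pos: [0.614, -0.0018, 0.0856]
ee_rot: [[-0.96, -0.0, 0.281], [-0.0, 1.0, -0.001], [-0.281, -0.001, -0.96]]
ft_force: [-0.9, -0.0, -1.5]
grip_width: 0.0235
```

Request:
carry_out --targets "0.01 0 0.04 0 0 0 -1; 0.01 0 0.04 0 0 0 -1; 0 0 0 0 0 0 -1"

```text
time: 28.55
eef_pos: [0.6142, -0.0019, 0.081]
ee_rot: [[-0.96, 0.0, 0.281], [-0.0, 1.0, -0.001], [-0.281, -0.001, -0.96]]
ft_force: [0.1, -0.1, -1.0]
grip_width: 0.0236
```

```bash
python3 - <<'E'
from ik import *
o,l,Rs=scoop_now();print(o);where()
rows([(*lp(180,(.478,-.0014),.003,2),4)],-1)
im,d=manip.get_image("scene"); P=cloud("scene",d)
q=(P-o)@Rs
m=(abs(q[...,0]+.047)<.006)&(abs(q[...,1])<.045)&(q[...,2]>.0)&(q[...,2]<.042); r=P[m]
c=r.mean(0);w,V=np.linalg.eigh(np.cov((r-c).T));print("wall normal",V[:,0],len(r),manip.read_state()["ft_force"])
E
```

```text
[ 0.52379973 -0.00194984  0.00962225]
origin tray 0.0241 0.2195 z 0.0096 lip x -0.0202 z 0.0112 pitch 1.99 head 179.99
t 28.55 tcp [ 0.6142 -0.0019  0.081 ] F [ 0.1 -0.1 -1. ] grip 0.0236 q [ -12.4   32.1   93.4    5.4   38.8 -106.2]
0.02 0.00 0.04 0 0.00 0.00 -1; 0.02 0.00 0.04 0 0.00 0.00 -1; 0.02 0.00 0.04 0 0.00 0.00 -1; 0.02 0.00 0.04 0 0.00 0.00 -1
wall normal [ 0.99990709 -0.01294611  0.00426826] 140 [ 0.02291041  0.06839214 -2.13788498]
```

Request:
carry_out --targets "0.01 0 0.04 0 0 0 -1; 0.01 0 0.04 0 0 0 -1; 0 0 0 0 0 0 -1"

```text
time: 28.98
eef_pos: [0.6151, -0.0019, 0.0779]
ee_rot: [[-0.959, 0.0, 0.283], [-0.0, 1.0, -0.002], [-0.283, -0.002, -0.959]]
ft_force: [-1.5, 1.0, 1.0]
grip_width: 0.0236
```

Request:
carry_out --targets "0.01 0 0.03 0 0 0 -1; 0 0 0 0 0 0 -1; 0 0 0 0 0 0 -1"

```text
time: 29.35
eef_pos: [0.6158, -0.0019, 0.0778]
ee_rot: [[-0.958, -0.0, 0.286], [-0.001, 1.0, -0.002], [-0.286, -0.002, -0.958]]
ft_force: [-0.8, -0.3, 2.2]
grip_width: 0.0236
```

Request:
carry_out --targets "0 0 0 0 0 0 0.2; 0 0 0 0 0 0 0.4; 0 0 0 0 0 0 0.6; 0 0 0 0 0 0 1; 0 0 0 0 0 0 1"

```text
time: 29.98
eef_pos: [0.6157, -0.002, 0.0772]
ee_rot: [[-0.958, 0.0, 0.285], [-0.001, 1.0, -0.002], [-0.285, -0.002, -0.958]]
ft_force: [0.5, -0.7, -0.4]
grip_width: 0.0716
```

Request:
carry_out --targets "0 0 0 0 0 0 1; 0 0 -0.2 0 0 0 1; 0 0 -0.5 0 0 0 1; 0 0 -0.8 0 0 0 1; 0 0 -0.8 0 0 0 1"

```text
time: 30.6
eef_pos: [0.5809, -0.0017, 0.1896]
ee_rot: [[-0.96, 0.0, 0.281], [-0.0, 1.0, -0.001], [-0.281, -0.001, -0.96]]
ft_force: [-0.5, 0.9, 0.3]
grip_width: 0.0881
```

Request:
carry_out --targets "0 0 -0.8 0 0 0 1; 0 0 -0.8 0 0 0 1; 0.8 0 -0.3 0 0 0 1; 0.8 0 -0.3 0 0 0 1; 0 0 0 0 0 0 1"

```text
time: 31.22
eef_pos: [0.4692, -0.0013, 0.2818]
ee_rot: [[-0.957, 0.0, 0.292], [-0.001, 1.0, -0.004], [-0.292, -0.004, -0.957]]
ft_force: [0.8, -0.2, 0.2]
grip_width: 0.0881
```

```bash
python3 - <<'E'
from ik import *
s=st();print(s["time"],s["eef_pos"],s["grip_width"],s["ft_force"])
a,da=manip.get_image("scene");b,db=manip.get_image("top")
I=np.vstack([cv2.resize(a[120:300,150:470],(800,450)),cv2.resize(b[125:232,205:440],(330,150)).copy() if 0 else np.zeros((1,800,3),np.uint8)])
t=cv2.resize(b[115:235,180:460],(350,150)); J=np.zeros((600,800,3),np.uint8); J[:450]=cv2.resize(a[120:300,150:470],(800,450)); J[450:,:350]=t
J[450:,360:710]=cv2.resize(b[0:400:1,0:640:1],(350,150))
save("pics/fin.png",J,1)
P=cloud("scene",da)
w=(abs(P[...,0]-.57)<.012)&(abs(P[...,1]+.002)<.045)&(P[...,2]>.008)&(P[...,2]<.042);r=P[w];c=r.mean(0)
v,V=np.linalg.eigh(np.cov((r-c).T));print("back wall",c,V[:,0],len(r))
P2=cloud("top",db)
P0=np.load("pics/Ptop.npy"); dz=P2[...,2]-P0[...,2]
E
```

```text
31.225 [ 0.46918281 -0.001348    0.28182638] 0.08814792150312876 [ 0.84608252 -0.15730563  0.16606451]
back wall [ 0.57303208 -0.02222128  0.02213051] [ 0.99644219 -0.0682073  -0.04950489] 137
```

View pics/fin.png

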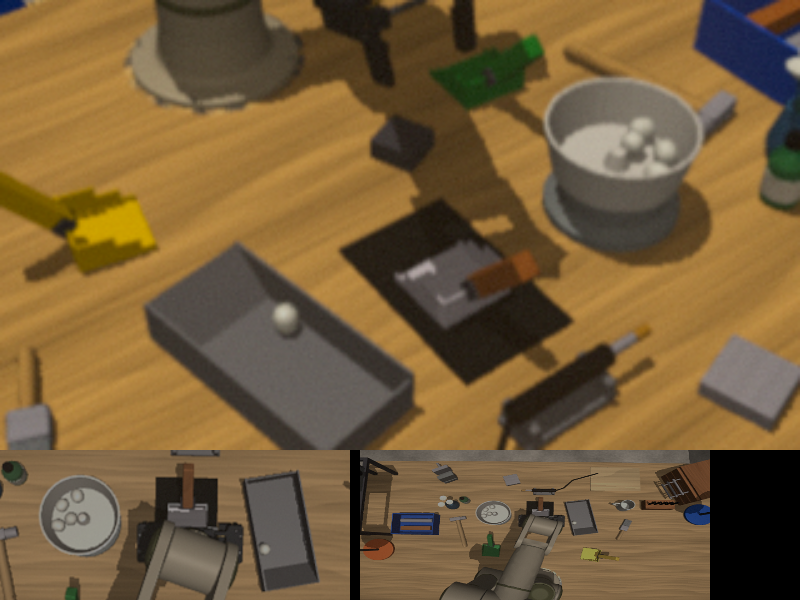

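The final picture shows four stones in the bowl near (640,145) and one in the tray at (285,320). The scoop is standing in the middle of the pad at (455,280) with the gripper clear of it.

```bash
python3 -c "
from station import manip
print(manip.finish_job())"
```

```text
the job is handed in; nothing more can be done
None
```

The job is done and handed in at about 31 s of the 67 s allowed, but `finish_job()` reports no verdict, so I can't confirm a pass.

I took the scoop by its handle and pushed it through the stones against the tray's ramp, then tilted it back and lifted. I tipped the stones into the polisher's bowl, put the scoop back on the pad and let go.

**What the last checks showed**
- **Stones:** The top camera found four stones in the bowl, and the last picture agrees. The fifth is still in the tray, and no stone is visible outside the bowl and tray.
- **Scoop position:** Its pan centre is about 3 mm from the pad's centre, inside the 70 x 50 mm allowed.
- **Gripper:** It is open and clear of everything. I saw no fingers near a stone, and the highest wrist force I read was about 18 N, when the lip met the ramp.
- **Bystanders:** All look in place in the last picture. I judged this by eye and did not measure it.

**What disagreed**
- **Scoop flatness:** The last fit of the scoop's back wall gave a lean of about 3 degrees (0.05 rad, limit 0.08). It gave about 0.3 degrees just before the scoop was set down. I take the larger figure to be depth noise, since the scoop looks flat in the picture, but I did not measure it again.
- **Grip:** The scoop turned about 2 degrees in the jaws, probably when it met the ramp. I corrected this before setting it down.

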